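Put the stain-soap dish back together

ROBOT

A 7-joint arm with a two-finger parallel gripper is mounted at the origin on the work surface. World frame = base frame: x ahead of the robot, y to its left, z up, the work surface at z = 0. Lengths are in m, angles in rad, forces in N, time in s.
With the tool pointing down it reaches from about 0.425 to 1.025 m from the base axis. Payload 3.6 kg.
Tool frame: the origin (TCP) lies on the centre line of the jaws, within the pads' length; the fingertips stand arm.tip_reach ahead of it and the grasp point (between the pads) is the TCP (arm.tip_reach is the distance from the TCP to the fingertips, in m); z points along the fingers, y is the direction in which the jaws open and shut (so a half turn about z gives the same grasp; the last joint's range is limited). The gripper opens to 85 mm and grips with 20 to 120 N. Pads are 22 mm wide; open, the fingers measure 114 mm over their backs; the gripper's body (76 mm by 85 mm) begins 54 mm behind the grasp point. The pads swing forward as they close: fully open they stand 13 mm farther back than shut.
Start: joints at [-1.337, 0.591, 0.048, 1.609, -0.033, 0.943, -0.034], TCP at [0.233, 0.687, 0.25] pointing down, gripper open.
Joint ranges: [-2.69, 2.69], [-0.47, 2.24], [-1.27, 1.36], [0.19, 2.51], [-1.53, 4.68], [0.08, 2.07], [-3.09, 3.09]. Speed limits (rad/s): [2.57, 2.57, 3.14, 3.14, 3.14, 3.14, 3.14].

INTERFACE

Orientations are given as a unit quaternion [x, y, z, w].
In Python, from plant import arm gives the robot as it stands.
- The arm moves only by the tool jog_arm, never from a script. Its argument "rows" is a list of rows, each a list of 7 numbers: the shift along the world's x, y, z in m, then the turn, a rotation vector about the world's x, y, z in rad, then the finger opening in m, from 0 to 0.0854. A call has exactly 5 rows; each row is the pose to reach, as a shift and turn from the pose commanded when the call began; what a row does not reach only later rows make up. A row lasts 1/12 s, in which the tool goes at most 41.7 mm and 7.16 degrees, less where a joint would pass 70% of its speed; a pose out of reach is approached as far as the arm can. A call with a gripper value outside its range is refused whole. The fingers move at their own pace and stop on an object; "grip_force" is the grip in N (left out, the last holds). Time passes only in rows, so rows that repeat a pose let the fingers close, or fill a call up. It gives the time, the measured TCP pose, the force and the opening at its end, in the units of the state.
- arm.get_obs(): the state, without advancing time (a new reading comes with each control period).
- arm.capture(name): name is "scene" or "side" or "wrist"; returns a dict with "frame" (400x640x3 uint8, red, green, blue), "intrinsics" (3x3 intrinsics, pixels), "rvec" (rotation vector, rad) and "tvec" (3), from world to camera coordinates, as OpenCV has them. Camera axes: x right, y down, z forward; pixel columns grow to the right and rows downward; lengths in m; the calibration is good to about 2 mm. A picture is of the moment at which its call begins. There is no depth.
- arm.sign_off(): hands the job in, once; it reports no verdict.
The state is a dict: "time": time; "joints": joint angles; "qvel": joint speeds; "joint_efforts": joint torques, N m; "tcp_pos": TCP position; "eef_rot": TCP orientation; "contact_force": force on the tool from outside, world axes, zero at the start; "torque": the same for the moment, N m; "gripper_width": finger opening in m.
Only numpy, scipy, OpenCV 4.12 (cv2) and the standard library are available. Lean on these libraries where they do the work, as an engineer would, in place of code of your own. Each camera call takes 0.05 s, during which the arm holds its last target.

TASK

Put the stain-soap dish back together on the beige saucer: take the round slatted bamboo draining disc from the slanted drying stand and lay it flat in the middle of the saucer, then put the thick green soap bar flat and centred on the disc, and last the thin cream-coloured leftover of the old bar flat and centred on the green bar. Set each piece down, do not let it drop, and do not push the saucer about. Leave the cup, the two scoops, the probe and the small drawer as they are.

Things in the scene. Friction and masses are not known exactly. Their poses are not given: they have to be found in the camera images.
- drain_disc: Slatted bamboo draining disc (light slats over a browner base): 62 mm diameter, 12 mm thick, 35 g. Its origin is the centre of its underside; its z axis is the disc's axis, out of its upper face. Flat faces, straight sides. At the start it lies on one of the three places of the drying stand, its face sloping with the slats; which piece is on which place varies.
- soap: New bar of green soap, round: 62 mm diameter, 22 mm thick, about 75 g. Its origin is the centre of its underside; its z axis is the disc's axis, out of its upper face. Flat faces, straight sides. At the start it lies on one of the three places of the drying stand, its face sloping with the slats; which piece is on which place varies. Edges rounded 3 mm.
- remnant: Thin leftover of an old soap bar, cream-coloured, round, hard and dry: 62 mm diameter, 12 mm thick, about 40 g. Its origin is the centre of its underside; its z axis is the disc's axis, out of its upper face. Flat faces, straight sides. At the start it lies on one of the three places of the drying stand, its face sloping with the slats; which piece is on which place varies. Edges rounded 2 mm.
- saucer: Beige ceramic saucer, loose, about 260 g, standing on the shelf unit: 166 mm across the rim, 18 mm high. Flat round inner floor, 6 mm above the underside, level out to at least 57 mm from the centre, then the rim flares up and out. Origin: centre of its underside; z up.
- stand: Slanted slate-grey slatted drying stand, fixed, 340 mm wide (y), 120 deep, 86 high. Its flat face slopes 32 degrees (0.559 rad) from level, rising to its +x, facing its -x (towards the shelf unit). Three discs lie on it against a ledge 7 mm proud, 105 mm apart along y: underside centres near x -33, z 47 mm, axes (-0.53, 0, 0.85) in its frame. Origin: on the counter under its middle, z up.
- riser: Narrow white laminate shelf unit, fixed on the counter: 190 mm deep (x), 260 mm wide (y), 90 mm high, with one small drawer in its front (-x) face with a round steel knob that stands out 43 mm. The saucer stands on its flat top. Origin: centre of its underside, on the counter; z up.
- riser_drawer0 (a joint): The small drawer of the shelf unit: opening in m, 0 = shut. It starts shut and should stay so.
- cup: Stainless mixing cup, loose, 80 mm across, 80 mm high, standing on the counter beyond the gap between stand and shelf unit. Origin: centre of its underside. Leave alone.
- scoop_a: Yellow silicone food scoop, loose, on the counter near the robot: bowl 58 mm across and 30 mm high with a flat handle 75 mm long. Origin: underside of the bowl; the handle points along its -x. Leave alone.
- scoop_b: The second, equal yellow scoop. Leave alone.
- probe: Black rubber-tipped probe, loose, lying on the counter on the far side of the drying stand, to the right: black handle 100 x 20 x 14 mm along its -x, thin steel rod and rubber tip along its +x, 212 mm long. Origin: under the front end of the handle. Leave alone.
Not all that is in view belongs to the job. Leave any blue or turquoise look-alike of the remnant alone.

How it is judged:
On the way, in this order (a step that is already met when the one before it is completed fails the run):
1. the bamboo draining disc lies flat in the middle of the saucer (horizontal distance between drain_disc and saucer below 0.01 m and z of drain_disc in the frame of saucer between 0.003 and 0.009 m and angle between drain_disc's own z axis and vertical below 0.07 rad), for 0.2 s.
2. the green soap bar lies flat and centred on the draining disc (all of step 1 and horizontal distance between soap and drain_disc below 0.008 m and z of soap in the frame of drain_disc between 0.009 and 0.015 m and angle between soap's own z axis and vertical below 0.07 rad), for 0.2 s.
3. the cream leftover lies flat and centred on the green bar (all of step 2 and horizontal distance between remnant and soap below 0.008 m and z of remnant in the frame of soap between 0.019 and 0.025 m and angle between remnant's own z axis and vertical below 0.07 rad), for 0.2 s.
At the end, for the whole second after the job is handed in: Draining disc within 10 mm of the saucer's centre, green bar within 8 mm of the disc's, leftover within 8 mm of the green bar's; each level within 4 degrees, seated within 3 mm, at rest, released; saucer level and within 20 mm of its start; drawer shut within 15 mm (all of step 3 and linear speed of each of drain_disc, soap, remnant below 0.02 m/s and contact force between the fingers and drain_disc below 0.1 N and contact force between the fingers and soap below 0.1 N and contact force between the fingers and remnant below 0.1 N and angle between saucer's own z axis and vertical below 0.05 rad and distance of saucer from where it was at the start of the episode below 0.02 m and value of joint riser_drawer0 below 0.015 m); the robot touches nothing.
It fails at once if the cup, a scoop or the probe is shifted more than 20 mm (distance of any of cup, scoop_a, scoop_b, probe from where it was at the start of the episode above 0.02 m).
It fails at once if the saucer is shifted more than 20 mm (distance of saucer from where it was at the start of the episode above 0.02 m).
It fails at once if the drawer is pulled open more than 15 mm (value of joint riser_drawer0 above 0.015 m).
It fails at once if a piece is dropped (falls freely faster than 0.45 m/s, about 10 mm) ((contact force between the fingers and drain_disc below 0.05 N and linear speed of drain_disc above 0.45 m/s) or (contact force between the fingers and soap below 0.05 N and linear speed of soap above 0.45 m/s) or (contact force between the fingers and remnant below 0.05 N and linear speed of remnant above 0.45 m/s)).
It also fails if it takes over 67 s, if anything falls off the work surface, if the arm or the gripper's body presses on something with over 40 N, if the wrist force passes 120 N, or if a joint passes its speed limit or range.

## Working session

There is one attempt and no reset: what is moved stays moved. The work goes in short steps, Python scripts to look and compute and a tool call to move; the robot and the scene stay as the last step left them, time stands still between calls to the robot, and variables do not carry over. Pictures are saved under pics/ and viewed, and the job is handed in when it is done.

Besides the shell and the picture viewer there is one more tool, called as name(argument=value, ...) on one line, values as JSON. jog_arm: Moves the arm, as the interface text tells. Its arguments: {"type":"object","properties":{"rows":{"type":"array","items":{"type":"array","items":{"type":"number"}}},"grip_force":{"type":"number"}},"required":["rows"]}

```bash
ls; mkdir -p pics; python3 - <<'E'
from plant import arm
import cv2,numpy as np
print(arm.get_obs(), arm.tip_reach)
for n in ["scene","side","wrist"]:
    c=arm.capture(n); cv2.imwrite(f"pics/{n}0.png",c["frame"][:,:,::-1]); 
    R=cv2.Rodrigues(np.array(c["rvec"]))[0]; print(n,c["intrinsics"],-R.T@np.array(c["tvec"]).ravel(),R[2])
E
```

```text
pics
{'time': 0.0, 'joints': array([-1.33750881,  0.59214172,  0.04829853,  1.60988054, -0.03330447,
        0.94269293, -0.03366359]), 'qvel': array([-0.00088343, -0.00180693, -0.00072784, -0.00116517,  0.0008776 ,
       -0.00103   , -0.0003683 ]), 'joint_efforts': array([ 2.45590663e-04, -5.48685908e+01,  1.54635306e+00, -1.98135424e+01,
        9.40059341e-03,  8.72027711e-03, -7.25207713e-06]), 'tcp_pos': array([0.2324567 , 0.68586319, 0.24910277]), 'eef_rot': array([ 1.62611423e-01,  9.86689506e-01, -1.15203239e-03, -1.25442654e-04]), 'contact_force': array([ 0.00428842,  0.05937292, -0.3275854 ]), 'torque': array([0.00069308, 0.04659172, 0.0155891 ]), 'gripper_width': 0.08528266444768158} 0.019
scene [[505.63705543   0.         321.1207778 ]
 [  0.         505.63705543 192.53334851]
 [  0.           0.           1.        ]] [0.78664732 0.40305497 0.99913077] [-0.22813191 -0.44190426 -0.86756928]
side [[400.89152989   0.         307.89875821]
 [  0.         400.89152989 201.200668  ]
 [  0.           0.           1.        ]] [ 0.37817928 -0.5929055   0.70116542] [ 0.18817972  0.64659851 -0.73925555]
wrist [[357.56010032   0.         313.96306522]
 [  0.         357.56010032 197.13770261]
 [  0.           0.           1.        ]] [0.15756481 0.71250354 0.37346173] [ 0.2958707  -0.10232108 -0.94973203]
```

View pics/scene0.png

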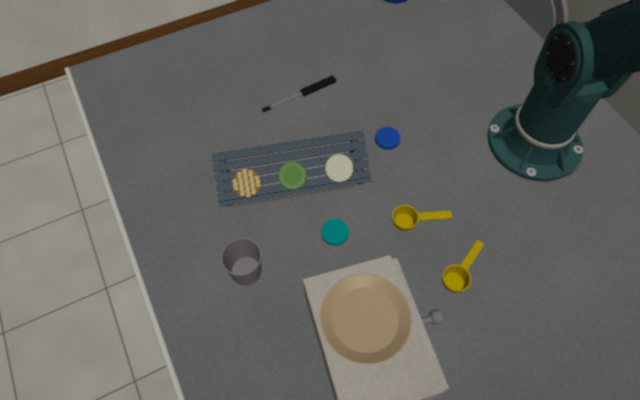

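View pics/side0.png

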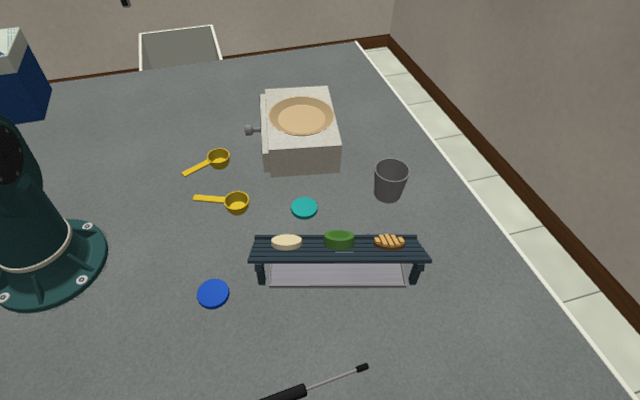

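View pics/wrist0.png

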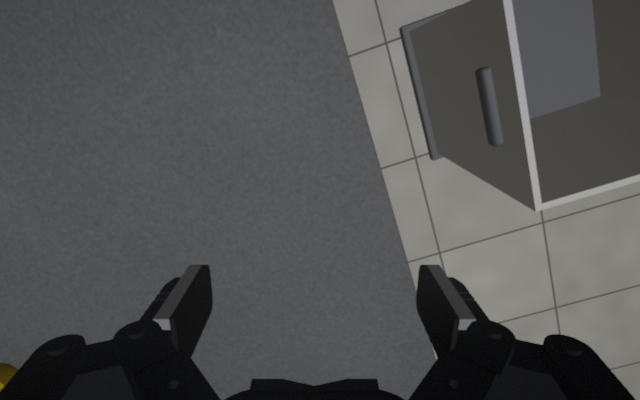

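The scene picture shows the bamboo disc at (246,183), green bar (292,175), cream leftover (339,167) on the stand, and the saucer on the shelf unit at (366,318). The side view shows the same at (389,241), (339,240), (286,242) and (301,117). The wrist camera sees only counter edge and the open jaws.

```bash
cat > h.py <<'E'
from plant import arm
import cv2,numpy as np
from scipy.optimize import least_squares
def cap(n,save=None):
    c=arm.capture(n)
    c["R"]=cv2.Rodrigues(np.array(c["rvec"]))[0]; c["t"]=np.array(c["tvec"]).ravel(); c["C"]=-c["R"].T@c["t"]; c["K"]=np.array(c["intrinsics"])
    c["hsv"]=cv2.cvtColor(c["frame"],cv2.COLOR_RGB2HSV)
    if save: cv2.imwrite(f"pics/{save}.png",c["frame"][:,:,::-1])
    return c
def ray(c,uv):
    uv=np.atleast_2d(uv); d=np.c_[uv,np.ones(len(uv))]@np.linalg.inv(c["K"]).T@c["R"]; return d/np.linalg.norm(d,axis=1)[:,None]
def onz(c,uv,z):
    d=ray(c,uv); return c["C"]+d*((z-c["C"][2])/d[:,2])[:,None]
def tri(cs,uvs):
    A=np.zeros((3,3));b=np.zeros(3);D=[]
    for c,uv in zip(cs,uvs):
        d=ray(c,uv)[0];P=np.eye(3)-np.outer(d,d);A+=P;b+=P@c["C"];D.append((P,c["C"]))
    p=np.linalg.solve(A,b); return p,[np.linalg.norm(P@(p-C)) for P,C in D]
def proj(c,p):
    q=(np.atleast_2d(p)@c["R"].T+c["t"])@c["K"].T; return q[:,:2]/q[:,2:]
def mask(c,lo,hi,box=None,close=0):
    m=cv2.inRange(c["hsv"],np.array(lo),np.array(hi))
    if box: z=np.zeros_like(m);x0,y0,x1,y1=box;z[y0:y1,x0:x1]=m[y0:y1,x0:x1];m=z
    if close: m=cv2.morphologyEx(m,cv2.MORPH_CLOSE,np.ones((close,close)))
    n,l,s,ce=cv2.connectedComponentsWithStats(m)
    if n<2: return None
    i=1+np.argmax(s[1:,4]); mm=(l==i).astype(np.uint8)
    ct=max(cv2.findContours(mm,cv2.RETR_EXTERNAL,cv2.CHAIN_APPROX_NONE)[0],key=cv2.contourArea)
    M=cv2.moments(ct); return dict(c=(M["m10"]/M["m00"],M["m01"]/M["m00"]),ct=ct[:,0,:].astype(float),s=s[i],m=mm)
def circ(p):
    f=least_squares(lambda v:np.hypot(p[:,0]-v[0],p[:,1]-v[1])-v[2],[*p.mean(0)[:2],.05],loss="soft_l1",f_scale=.002); return f.x,np.abs(f.fun).mean()
E
python3 - <<'E'
from h import *
S=cap("scene");D=cap("side")
print("hsv scene",[S["hsv"][y,x].tolist() for x,y in[(246,183),(292,175),(339,167),(366,318),(366,358),(320,290)]])
print("hsv side",[D["hsv"][y,x].tolist() for x,y in[(389,241),(339,240),(286,242),(301,117),(286,247)]])
bx={"disc":((225,160,268,202),(365,228,410,252)),"green":((270,155,315,195),(320,225,360,255)),"cream":((320,145,360,190),(265,228,308,254))}
lo={"disc":([8,60,60],[30,255,255]),"green":([35,90,40],[75,255,255]),"cream":([18,25,110],[45,140,255])}
P={}
for k in bx:
    a=mask(S,*lo[k],bx[k][0],5);b=mask(D,*lo[k],bx[k][1],5)
    p,r=tri([S,D],[a["c"],b["c"]]);P[k]=p
    print(k,a["c"],a["s"],b["c"],b["s"],p.round(4),np.round(r,4))
for c,box in((S,(310,265,420,370)),(D,(260,90,340,140))):
    a=mask(c,[8,60,60],[25,255,255],box,5); q=onz(c,a["ct"],.108); print("saucer",a["s"],circ(q), q.mean(0))
v=P["cream"]-P["disc"];print(np.linalg.norm(v),np.degrees(np.arctan2(v[1],v[0])))
E
```

```text
hsv scene [[22, 102, 172], [48, 119, 118], [29, 31, 172], [18, 86, 151], [17, 89, 123], [20, 25, 151]]
hsv side [[18, 130, 220], [49, 123, 118], [23, 60, 222], [19, 83, 207], [21, 62, 140]]
disc (246.0404290429043, 182.51870187018702) [232 169  29  29 646] (389.08947368421053, 241.71622807017542) [373 234  32  17 418] [ 0.6712 -0.1755  0.0511] [0.0013 0.0013]
green (292.0288288288288, 175.06576576576578) [279 162  27  27 594] (338.5804657629475, 239.39242266249565) [324 230  30  20 520] [ 0.5742 -0.1452  0.0555] [0.0014 0.0014]
cream (338.55992029604323, 167.52149160261882) [325 154  28  28 625] (285.9783664459161, 241.4362030905077) [271 234  31  16 414] [ 0.4724 -0.1186  0.052 ] [0.0017 0.0017]
saucer [ 320  274   92   91 6544] (array([0.59742339, 0.21215536, 0.08079556]), np.float64(0.0004162354229794741)) [0.59833606 0.21363008 0.108     ]
saucer [ 269   96   65   39 1992] (array([0.59366296, 0.21213915, 0.07971752]), np.float64(0.0009380394542226221)) [0.59333231 0.2102035  0.108     ]
0.20682776817813292 164.03516313615887
```

jog_arm(rows=[[0.022, -0.03, 0.006, 0, 0, -0.06, 0.085], [0.05, -0.068, 0.014, 0, 0, -0.13, 0.085], [0.075, -0.1, 0.02, 0, 0, -0.2, 0.085], [0.1, -0.135, 0.027, 0, 0, -0.28, 0.085], [0.12, -0.165, 0.035, 0, 0, -0.35, 0.085]])

```text
time: 0.67
tcp_pos: [0.3522, 0.5219, 0.2846]
eef_rot: [0.334, 0.943, -0.0, 0.0]
contact_force: [0.5, -0.6, -0.2]
gripper_width: 0.0852
```

jog_arm(rows=[[0.025, -0.033, 0.006, 0, 0, -0.06, 0.085], [0.05, -0.068, 0.014, 0, 0, -0.13, 0.085], [0.075, -0.1, 0.02, 0, 0, -0.2, 0.085], [0.1, -0.135, 0.027, 0, 0, -0.28, 0.085], [0.12, -0.165, 0.03, 0, 0, -0.35, 0.085]])

```text
time: 1.08
tcp_pos: [0.4728, 0.3571, 0.3158]
eef_rot: [0.493, 0.87, 0.001, 0.0]
contact_force: [0.6, -0.1, 0.2]
gripper_width: 0.0854
```

jog_arm(rows=[[0.02, -0.03, 0.005, 0, 0, -0.04, 0.085], [0.04, -0.06, 0.01, 0, 0, -0.08, 0.085], [0.06, -0.09, 0.015, 0, 0, -0.12, 0.085], [0.07, -0.11, 0.015, 0, 0, -0.15, 0.085], [0.07, -0.11, 0.015, 0, 0, -0.15, 0.085]])

```text
time: 1.5
tcp_pos: [0.5446, 0.2415, 0.3307]
eef_rot: [0.56, 0.829, -0.0, 0.002]
contact_force: [-0.1, -0.6, 0.6]
gripper_width: 0.0851
```

```bash
python3 - <<'E'
from h import *
W=cap("wrist","w1");print(W["C"],W["R"][2])
print(proj(W,[[0.596,.212,.108],[.574,-.145,.055]]))
E
```

```text
[0.5152828  0.31690074 0.45453804] [ 0.1202454  -0.29331812 -0.94842265]
[[347.8235235  207.83406646]
 [232.22992047 403.16437668]]
```

View pics/w1.png

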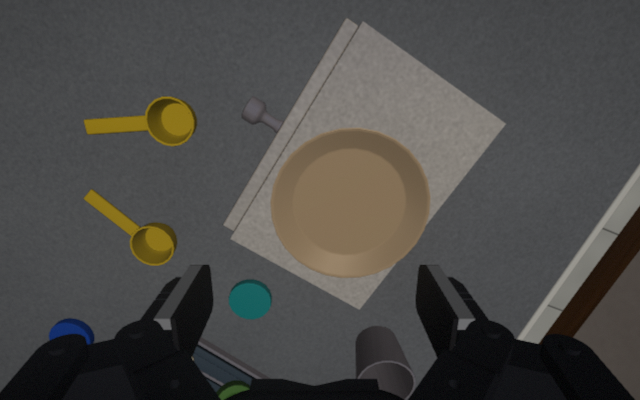

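The wrist view shows the saucer whole, centre near (350,202), rim from x 271 to 429, with the knob at (258,110).

```bash
python3 - <<'E'
from h import *
W=cap("wrist")
a=mask(W,[8,65,50],[25,255,255],(255,115,445,290),5); print(a["s"]);q=onz(W,a["ct"],.108); print(circ(q))
# riser corners
for z,uv in((.09,[[362,22],[505,125],[360,308],[232,238]]),): print(onz(W,uv,z).round(3), onz(W,uv,z).mean(0))
print(onz(W,[[250,299]],.012))
E
```

```text
[  271   133   159   149 18502]
(array([0.59788443, 0.21310447, 0.08127386]), np.float64(0.00027723857940295895))
[[0.536 0.383 0.09 ]
 [0.708 0.352 0.09 ]
 [0.663 0.1   0.09 ]
 [0.493 0.129 0.09 ]] [0.60008439 0.24104782 0.09      ]
[[0.54245688 0.00681489 0.012     ]]
```

jog_arm(rows=[[0.015, -0.032, -0.004, 0, 0, -0.066, 0.085], [0.03, -0.064, -0.008, 0, 0, -0.132, 0.085], [0.045, -0.096, -0.012, 0, 0, -0.198, 0.085], [0.06, -0.13, -0.016, 0, 0, -0.264, 0.085], [0.075, -0.165, -0.02, 0, 0, -0.33, 0.085]])

```text
time: 2.02
tcp_pos: [0.6162, 0.0858, 0.3092]
eef_rot: [0.683, 0.73, 0.0, -0.001]
contact_force: [0.7, -0.3, -0.1]
gripper_width: 0.0847
```

jog_arm(rows=[[0.015, -0.032, -0.004, 0, 0, -0.066, 0.085], [0.03, -0.064, -0.008, 0, 0, -0.132, 0.085], [0.045, -0.096, -0.012, 0, 0, -0.198, 0.085], [0.06, -0.13, -0.016, 0, 0, -0.264, 0.085], [0.075, -0.165, -0.02, 0, 0, -0.33, 0.085]])

```text
time: 2.43
tcp_pos: [0.6921, -0.0788, 0.2888]
eef_rot: [0.794, 0.608, 0.0, -0.001]
contact_force: [0.5, 0.6, 0.3]
gripper_width: 0.085
```

jog_arm(rows=[[0, 0, -0.016, -0.107, 0.031, 0, 0.085], [0, 0, -0.032, -0.215, 0.062, 0, 0.085], [0, 0, -0.048, -0.322, 0.092, 0, 0.085], [0, 0, -0.064, -0.43, 0.123, 0, 0.085], [0, 0, -0.08, -0.537, 0.154, 0, 0.085]])

```text
time: 2.85
tcp_pos: [0.6923, -0.0775, 0.2088]
eef_rot: [0.762, 0.585, -0.222, 0.166]
contact_force: [0.6, -0.4, -0.4]
gripper_width: 0.0851
```

```bash
cat >> h.py <<'E'
from scipy.spatial.transform import Rotation as Ro
A=np.array([.1463,.5093,.848]); U=np.array([.961,-.276,0]); V=np.cross(A,U)
def toolinfo():
    o=arm.get_obs(); M=Ro.from_quat(o["eef_rot"]).as_matrix(); p=np.array(o["tcp_pos"])
    return o,M,p
E
python3 - <<'E'
from h import *
W=cap("wrist","w2");o,M,p=toolinfo()
print("toolx,y,z",M.T.round(3),o["joints"].round(2),p)
Md=np.c_[-V*0,U,-A];print("V",V)
T=np.c_[np.cross(U,-A),U,-A];print("rotvec to go",Ro.from_matrix(T@M.T).as_rotvec())
print(proj(W,[[.6735,-.176,.052],[.5725,-.1445,.056],[.4715,-.118,.052]]))
E
```

```text
toolx,y,z [[ 0.202  0.82  -0.536]
 [ 0.968 -0.251 -0.019]
 [-0.15  -0.515 -0.844]] [-0.61  0.84  0.76  1.66 -0.    0.97 -0.25] [ 0.69133125 -0.06990032  0.19885544]
V [ 0.234048   0.814928  -0.5298161]
rotvec to go [ 0.00210981 -0.01998146 -0.02564653]
[[322.11600226 175.57623031]
 [202.25806203 175.0534104 ]
 [ 86.25922653 171.68757823]]
```

View pics/w2.png

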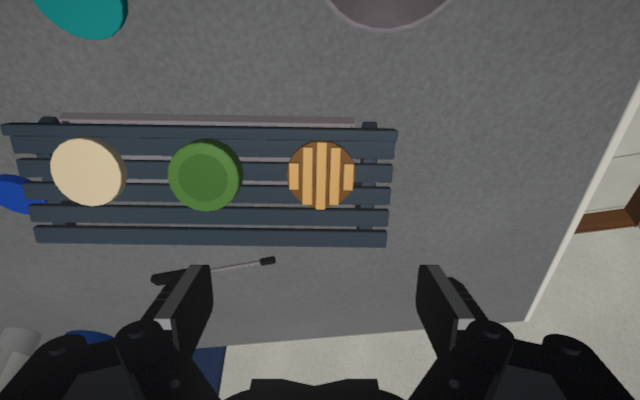

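The wrist view shows the cream leftover at (88,172), the green bar at (205,175) and the bamboo disc at (321,175), within 3 px of my predictions. The probe lies beyond the stand.

```bash
python3 - <<'E'
from h import *
W=cap("wrist");o,M,p=toolinfo();print(p,o["qvel"].round(3))
und={"disc":(.6735,-.176,.052),"green":(.5725,-.1445,.056),"cream":(.4715,-.118,.052)}
th={"disc":.012,"green":.022,"cream":.012}
bx={"disc":(280,130,365,215),"green":(160,130,248,218),"cream":(42,130,132,215)}
lo={"disc":([8,60,40],[30,255,255]),"green":([35,60,30],[75,255,255]),"cream":([12,25,60],[45,140,255])}
C=[]
for k in und:
    a=mask(W,*lo[k],bx[k],5); d=ray(W,a["ct"])
    c0=np.array(und[k])  # body centre
    for _ in range(3):
        t=((c0-W["C"])@A)/(d@A); q=W["C"]+d*t[:,None]-c0
        uv=np.c_[q@U,q@V]; (v,e)=circ(uv)
    # silhouette centroid -> body centre plane
    dc=ray(W,a["c"])[0]; pc=W["C"]+dc*(((c0-W["C"])@A)/(dc@A))
    C.append(pc);print(k,a["c"],a["s"],v.round(4),e,pc.round(4))
w=C[0]-C[2];print(np.linalg.norm(w),np.degrees(np.arctan2(w[1],w[0])),w)
E
```

```text
[ 0.69066796 -0.0698045   0.20006743] [ 0.061 -0.11   0.054  0.001 -0.004  0.015  0.051]
disc (324.9089580593307, 185.28033513566174) [ 290  154   70   61 3518] [-0.0013  0.0017  0.0301] 0.0009051751750237524 [ 0.6729 -0.1734  0.0505]
green (208.72964877728538, 184.96212867224682) [ 171  150   76   68 4167] [0.0024 0.0003 0.0323] 0.0012056303542609822 [ 0.5751 -0.1442  0.0554]
cream (91.52806059101067, 180.09866732886348) [  54  146   76   69 4130] [ 0.0016 -0.0003  0.0325] 0.0009306661481866008 [ 0.4732 -0.1178  0.0516]
0.20720766095596296 -15.550640081675233 [ 0.19961998 -0.05554957 -0.00106109]
```

jog_arm(rows=[[0, 0, 0, 0, 0, 0, 0.072], [0, 0, 0, 0, 0, 0, 0.072], [0, 0, 0, 0, 0, 0, 0.072], [0, 0, 0, 0, 0, 0, 0.072], [0, 0, 0, 0, 0, 0, 0.072]])

```text
time: 3.37
tcp_pos: [0.6913, -0.0833, 0.2122]
eef_rot: [0.765, 0.582, -0.22, 0.165]
contact_force: [-0.0, 1.1, -0.3]
gripper_width: 0.0721
```

```bash
python3 - <<'E'
from h import *
o,M,p=toolinfo();print(p,o["qvel"].round(3),o["gripper_width"])
T=np.c_[np.cross(U,-A),U,-A];print("rotvec to go",Ro.from_matrix(T@M.T).as_rotvec(), M.T)
print("shift",np.array([.6725,-.1745,.0515])+.06*A-p)
E
```

```text
[ 0.69129306 -0.08330616  0.21222616] [-0.009  0.012 -0.011 -0.     0.001  0.    -0.002] 0.07213487862370148
rotvec to go [-0.00335545 -0.00307174 -0.00843612] [[ 0.22557922  0.8188083  -0.52788917]
 [ 0.96343216 -0.26792426 -0.00388023]
 [-0.14461148 -0.50771011 -0.8493044 ]]
shift [-0.01001506 -0.06063584 -0.10984616]
```

jog_arm(rows=[[-0.003, -0.016, -0.028, 0, 0, -0.003, 0.072], [-0.006, -0.035, -0.062, -0.002, -0.001, -0.006, 0.072], [-0.008, -0.05, -0.088, -0.003, -0.003, -0.008, 0.072], [-0.0095, -0.058, -0.104, -0.003, -0.003, -0.008, 0.072], [-0.01, -0.0605, -0.11, -0.003, -0.003, -0.008, 0.072]])

```text
time: 3.78
tcp_pos: [0.6786, -0.1443, 0.0982]
eef_rot: [0.767, 0.578, -0.223, 0.164]
contact_force: [-0.6, 1.3, -0.1]
gripper_width: 0.0722
```

jog_arm(rows=[[0, 0, 0, 0, 0, 0, 0.072], [0, 0, 0, 0, 0, 0, 0.072], [0, 0, 0, 0, 0, 0, 0.072], [0, 0, 0, 0, 0, 0, 0.072], [0, 0, 0, 0, 0, 0, 0.072]])

```text
time: 4.2
tcp_pos: [0.6824, -0.1408, 0.101]
eef_rot: [0.766, 0.58, -0.22, 0.166]
contact_force: [-0.3, 0.3, -0.3]
gripper_width: 0.0718
```

```bash
python3 - <<'E'
from h import *
W=cap("wrist","w3");o,M,p=toolinfo();print(p,o["qvel"].round(3),o["gripper_width"])
T=np.c_[np.cross(U,-A),U,-A];print("rotvec to go",Ro.from_matrix(T@M.T).as_rotvec())
c=np.array([.6725,-.1745,.0515]);d=p-c;print("in disc frame U,V,A",d@U,d@V,d@A);print(proj(W,c))
E
```

```text
[ 0.68209877 -0.14092135  0.1007271 ] [ 0.003  0.006 -0.     0.006 -0.001  0.001  0.002] 0.07184119813883699
rotvec to go [ 0.00075645 -0.00199011 -0.00479703]
in disc frame U,V,A -4.3293021961093826e-05 0.0035294403064588175 0.060250487800024545
[[311.52043822 235.93308444]]
```

View pics/w3.png

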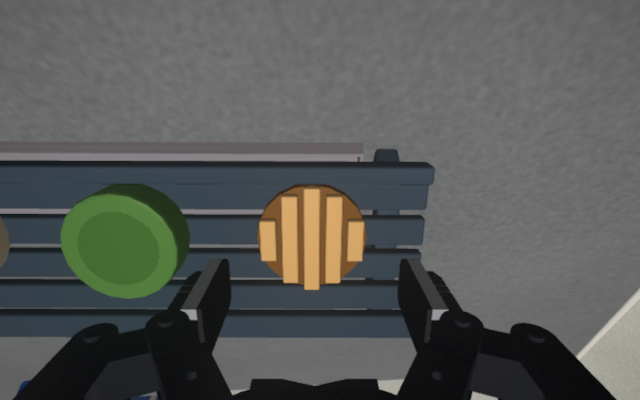

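The disc fills (258..366, 185..290), centre (312,236), which matches the prediction. The fingers straddle it evenly.

jog_arm(rows=[[-0.001, -0.005, -0.006, 0, 0, 0, 0.072], [-0.003, -0.01, -0.013, 0, 0, 0, 0.072], [-0.004, -0.015, -0.02, 0, 0, 0, 0.072], [-0.0052, -0.018, -0.0235, 0, 0, 0, 0.072], [-0.0052, -0.018, -0.0235, 0, 0, 0, 0.072]])

```text
time: 4.67
tcp_pos: [0.6741, -0.1612, 0.0749]
eef_rot: [0.767, 0.579, -0.223, 0.165]
contact_force: [0.1, 0.1, -0.1]
gripper_width: 0.0721
```

jog_arm(rows=[[-0.0005, -0.0015, -0.0025, 0, 0, 0, 0.072], [-0.0008, -0.003, -0.005, 0, 0, 0, 0.072], [-0.001, -0.0036, -0.006, 0, 0, 0, 0.072], [-0.001, -0.0036, -0.006, 0, 0, 0, 0.072], [-0.001, -0.0036, -0.006, 0, 0, 0, 0.072]])

```text
time: 5.08
tcp_pos: [0.6752, -0.1631, 0.0703]
eef_rot: [0.766, 0.58, -0.222, 0.166]
contact_force: [0.1, -0.4, 0.5]
gripper_width: 0.0721
```

```bash
cat >> h.py <<'E'
def rel(c):
    o,M,p=toolinfo();d=p-np.array(c);T=np.c_[np.cross(U,-A),U,-A]
    print("p",p.round(4),"UVA",np.round([d@U,d@V,d@A],4),"rot",Ro.from_matrix(T@M.T).as_rotvec().round(4),"F",o["contact_force"].round(2),"w",o["gripper_width"])
E
python3 - <<'E'
from h import *
rel([.6725,-.1745,.0515]); cap("wrist","w4")
E
```

```text
p [ 0.6752 -0.1631  0.0703] UVA [-0.0006 -0.0001  0.0221] rot [ 0.0012 -0.0037 -0.0039] F [ 0.13 -0.41  0.47] w 0.07209123130840767
```

View pics/w4.png

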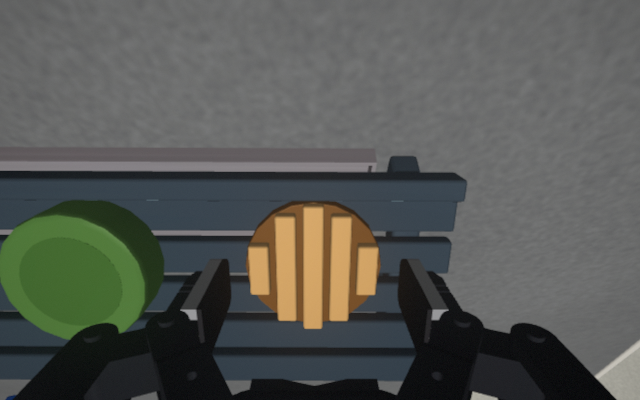

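The disc (248..380) sits midway between the pads, at about row 265. The left finger clears the green bar.

jog_arm(rows=[[-0.0002, -0.0007, -0.0012, 0, 0, 0, 0.072], [-0.0004, -0.0014, -0.0024, 0, 0, 0, 0.072], [-0.0005, -0.0018, -0.003, 0, 0, 0, 0.072], [-0.0005, -0.0018, -0.003, 0, 0, 0, 0.072], [-0.0005, -0.0018, -0.003, 0, 0, 0, 0.072]])

```text
time: 5.55
tcp_pos: [0.6745, -0.1651, 0.0672]
eef_rot: [0.766, 0.58, -0.222, 0.166]
contact_force: [-0.1, -0.5, -0.1]
gripper_width: 0.0722
```

jog_arm(rows=[[-0.0002, -0.0007, -0.0012, 0, 0, 0, 0.072], [-0.0004, -0.0014, -0.0024, 0, 0, 0, 0.072], [-0.0005, -0.0018, -0.003, 0, 0, 0, 0.072], [-0.0005, -0.0018, -0.003, 0, 0, 0, 0.072], [-0.0005, -0.0018, -0.003, 0, 0, 0, 0.072]])

```text
time: 5.97
tcp_pos: [0.6739, -0.1669, 0.0642]
eef_rot: [0.766, 0.58, -0.222, 0.166]
contact_force: [0.7, 0.6, 0.1]
gripper_width: 0.0718
```

```bash
python3 - <<'E'
from h import *
rel([.6725,-.1745,.0515]); cap("side","s4"); 
c=cv2.imread("pics/s4.png")[190:290,220:460]; cv2.imwrite("pics/s4c.png",cv2.resize(c,None,fx=3,fy=3,interpolation=cv2.INTER_CUBIC))
E
```

```text
p [ 0.6739 -0.1669  0.0642] UVA [-0.0007 -0.0002  0.0148] rot [ 0.0013 -0.004  -0.0036] F [0.68 0.61 0.09] w 0.07180744960446016
```

View pics/s4c.png

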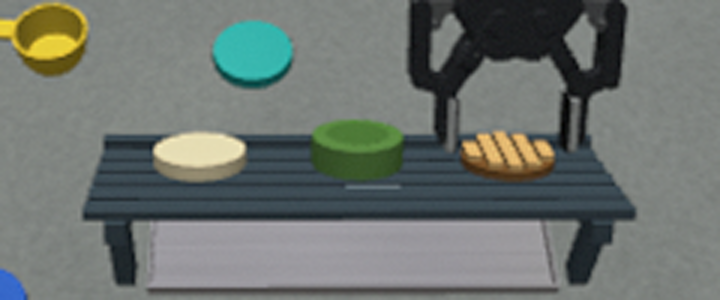

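```bash
python3 - <<'E'
from h import *
print(arm.tip_reach)
c=cap("side"); o,M,p=toolinfo()
# where would tips (reach r) at +-36mm project in crop?
for r in(.019,.012,.006,0):
  for s in(-1,1): print(r,s,(proj(c,p+r*M[:,2]+s*.036*M[:,1])-[220,190])*3)
E
```

```text
0.019
0.019 -1 [[455.67568789 159.13321172]]
0.019 1 [[562.80027143 159.05563932]]
0.012 -1 [[456.14378843 149.34959508]]
0.012 1 [[563.51747673 149.27822449]]
0.006 -1 [[456.54675692 140.9272821 ]]
0.006 1 [[564.13488752 140.86127415]]
0 -1 [[456.95134126 132.47119681]]
0 1 [[564.75477242 132.4105951 ]]
```

jog_arm(rows=[[-0.0002, -0.0007, -0.0012, 0, 0, 0, 0.072], [-0.0004, -0.0014, -0.0024, 0, 0, 0, 0.072], [-0.0005, -0.0018, -0.003, 0, 0, 0, 0.072], [-0.0005, -0.0018, -0.003, 0, 0, 0, 0.072], [-0.0005, -0.0018, -0.003, 0, 0, 0, 0.072]])

```text
time: 6.48
tcp_pos: [0.6734, -0.1687, 0.0611]
eef_rot: [0.766, 0.58, -0.222, 0.166]
contact_force: [0.1, 0.4, -0.4]
gripper_width: 0.0721
```

jog_arm(rows=[[0, 0, 0, 0, 0, 0, 0.066], [0, 0, 0, 0, 0, 0, 0.062], [0, 0, 0, 0, 0, 0, 0.058], [0, 0, 0, 0, 0, 0, 0.055], [0, 0, 0, 0, 0, 0, 0.055]], grip_force=35)

```text
time: 6.9
tcp_pos: [0.6737, -0.1684, 0.0616]
eef_rot: [0.766, 0.58, -0.222, 0.166]
contact_force: [-1.7, 2.1, 3.8]
gripper_width: 0.0605
```

```bash
python3 - <<'E'
from h import *
rel([.6725,-.1745,.0515]); cap("wrist","w5"); cap("side","s5"); 
c=cv2.imread("pics/s5.png")[190:290,220:460]; c=cv2.resize(c,(640,267),interpolation=cv2.INTER_CUBIC)
cv2.imwrite("pics/ws5.png",np.r_[c,cv2.imread("pics/w5.png")[100:400]])
E
```

```text
p [ 0.6737 -0.1684  0.0616] UVA [-0.0005 -0.0001  0.0119] rot [ 0.0011 -0.0035 -0.0039] F [-1.73  2.06  3.79] w 0.06046508184698102
```

View pics/ws5.png

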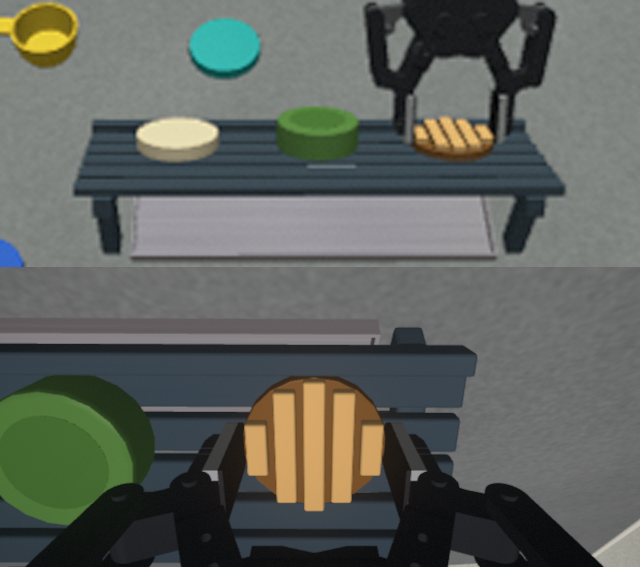

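The pads sit on both sides of the bamboo disc at rows 420–510 of the stacked picture, and the opening stalled at 60.5 mm, so it is gripped. Lifting along the disc axis.

jog_arm(rows=[[0.001, 0.003, 0.005, 0, 0, 0, 0.055], [0.0022, 0.0076, 0.0127, 0, 0, 0, 0.055], [0.0044, 0.0153, 0.0254, 0, 0, 0, 0.055], [0.0066, 0.023, 0.038, 0, 0, 0, 0.055], [0.0088, 0.0306, 0.051, 0, 0, 0, 0.055]], grip_force=40)

```text
time: 7.42
tcp_pos: [0.6824, -0.1375, 0.1128]
eef_rot: [0.766, 0.58, -0.222, 0.166]
contact_force: [0.5, 0.3, -0.5]
gripper_width: 0.0598
```

jog_arm(rows=[[0.001, 0.005, 0.015, 0, 0, 0, 0.055], [0.002, 0.01, 0.03, 0, 0, 0, 0.055], [0.003, 0.015, 0.045, 0, 0, 0, 0.055], [0.003, 0.02, 0.055, 0, 0, 0, 0.055], [0.003, 0.02, 0.06, 0, 0, 0, 0.055]])

```text
time: 7.83
tcp_pos: [0.6865, -0.1165, 0.1737]
eef_rot: [0.766, 0.581, -0.22, 0.166]
contact_force: [-0.2, 0.8, 0.3]
gripper_width: 0.0601
```

```bash
python3 - <<'E'
from h import *
rel([.6725,-.1745,.0515]); cap("wrist","w6"); print(arm.get_obs()["joints"].round(2))
E
```

```text
p [ 0.6865 -0.1165  0.1737] UVA [-0.0025 -0.0142  0.1352] rot [ 0.0002 -0.0012 -0.0056] F [-0.19  0.85  0.33] w 0.06009305179347014
[-0.55  0.86  0.76  1.7  -0.01  0.89 -0.23]
```

View pics/w6.png

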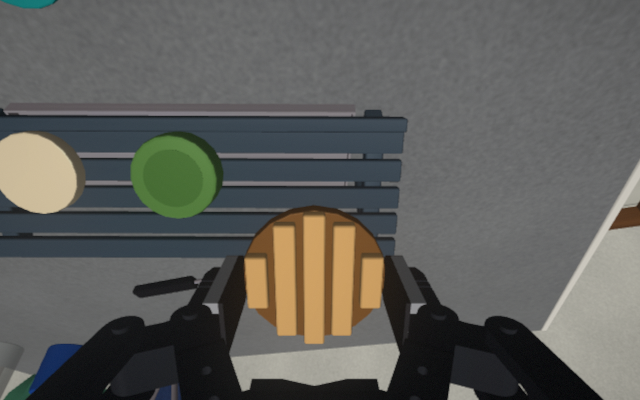

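The disc is held level between the pads, centre about (314,275).

```bash
cat >> h.py <<'E'
def held(W,lo,hi,box,zoff):
    # body centre in tool frame, zoff = body centre distance ahead of TCP
    o,M,p=toolinfo(); a=mask(W,lo,hi,box,7); d=ray(W,a["c"])[0]; n=M[:,2]; c0=p+zoff*n
    q=W["C"]+d*(((c0-W["C"])@n)/(d@n)); print(a["c"],a["s"],"held offset tool xyz",(M.T@(q-p)).round(4)); return q
E
python3 - <<'E'
from h import *
W=cap("wrist"); held(W,[8,60,40],[30,255,255],(240,200,390,350),.0119)
o,M,p=toolinfo();print(p,M.T.round(3)); 
Y=np.array([np.cos(.34),np.sin(.34),0]);T=np.c_[np.cross(Y,[0,0,-1]),Y,[0,0,-1]]
print(Ro.from_matrix(T@M.T).as_rotvec())
E
```

```text
(313.7040232779363, 272.8284930893626) [  243   206   143   138 15104] held offset tool xyz [0.0006 0.0013 0.0119]
[ 0.68583583 -0.11786994  0.17313532] [[ 0.23   0.816 -0.531]
 [ 0.962 -0.272 -0.002]
 [-0.146 -0.511 -0.847]]
[0.56857419 0.01660988 0.5985759 ]
```

jog_arm(rows=[[-0.004, 0.015, 0.005, 0.035, 0.001, 0.037, 0.055], [-0.012, 0.042, 0.012, 0.09, 0.003, 0.095, 0.055], [-0.02, 0.075, 0.02, 0.15, 0.004, 0.16, 0.055], [-0.028, 0.105, 0.025, 0.21, 0.006, 0.221, 0.055], [-0.036, 0.135, 0.03, 0.27, 0.008, 0.284, 0.055]])

```text
time: 8.35
tcp_pos: [0.6481, 0.0182, 0.2017]
eef_rot: [0.69, 0.708, -0.119, 0.087]
contact_force: [0.6, -0.3, -0.7]
gripper_width: 0.0595
```

jog_arm(rows=[[-0.008, 0.03, 0, 0.055, 0.0016, 0.058, 0.055], [-0.016, 0.06, 0, 0.11, 0.003, 0.116, 0.055], [-0.024, 0.09, 0, 0.165, 0.005, 0.174, 0.055], [-0.032, 0.12, 0, 0.22, 0.0065, 0.232, 0.055], [-0.04, 0.145, 0, 0.26, 0.0075, 0.274, 0.055]])

```text
time: 8.77
tcp_pos: [0.6081, 0.163, 0.2017]
eef_rot: [0.593, 0.805, -0.016, 0.01]
contact_force: [0.2, 0.9, -0.4]
gripper_width: 0.0597
```

jog_arm(rows=[[-0.005, 0.019, 0, 0.02, 0.001, 0.021, 0.055], [-0.009, 0.034, 0, 0.033, 0.001, 0.035, 0.055], [-0.012, 0.045, 0, 0.037, 0.001, 0.039, 0.055], [-0.013, 0.05, 0, 0.038, 0.001, 0.04, 0.055], [-0.013, 0.05, 0, 0.038, 0.001, 0.04, 0.055]])

```text
time: 9.18
tcp_pos: [0.5961, 0.2133, 0.2018]
eef_rot: [0.577, 0.817, -0.001, -0.0]
contact_force: [-0.1, -0.2, -0.3]
gripper_width: 0.0596
```

```bash
cat >> h.py <<'E'
def relv(c,az):
    o,M,p=toolinfo();Y=np.array([np.cos(az),np.sin(az),0]);T=np.c_[np.cross(Y,[0,0,-1]),Y,[0,0,-1]]
    print("p",p.round(4),"to go",(np.array(c)-p).round(4),"rot",Ro.from_matrix(T@M.T).as_rotvec().round(4),"F",o["contact_force"].round(2),"w",o["gripper_width"].round(4),"qv",np.abs(o["qvel"]).max().round(3))
E
python3 - <<'E'
from h import *
W=cap("wrist","w7"); relv([.597,.2125,.1300],.34); held(W,[8,60,40],[30,255,255],(240,200,390,350),.0119)
E
```

```text
Traceback (most recent call last):
  File "h.py", line 46, in relv
    print("p",p.round(4),"to go",(np.array(c)-p).round(4),"rot",Ro.from_matrix(T@M.T).as_rotvec().round(4),"F",o["contact_force"].round(2),"w",o["gripper_width"].round(4),"qv",np.abs(o["qvel"]).max().round(3))
                                                                                                                                               ^^^^^^^^^^^^^^^^^^^^^^^^
AttributeError: 'float' object has no attribute 'round'
```

View pics/w7.png

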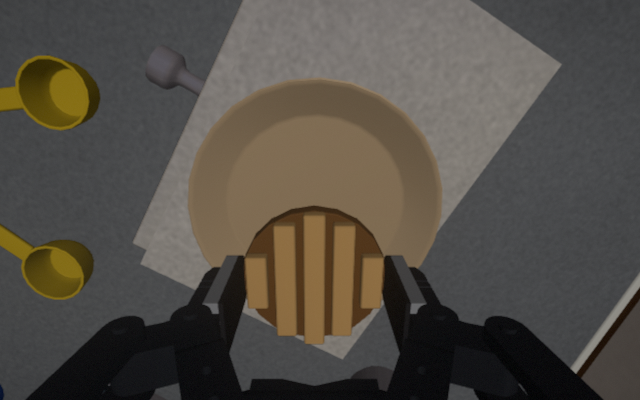

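Disc held over the saucer. The rim spans x 189..441, so it is laterally centred on the disc at 314. The hold is unchanged. Lowering.

jog_arm(rows=[[0.001, -0.001, -0.015, 0, 0, 0, 0.055], [0.001, -0.001, -0.035, 0, 0, 0, 0.055], [0.001, -0.001, -0.055, 0, 0, 0, 0.055], [0.001, -0.001, -0.067, 0, 0, 0, 0.055], [0.001, -0.001, -0.072, 0, 0, 0, 0.055]])

```text
time: 9.65
tcp_pos: [0.5965, 0.2094, 0.1282]
eef_rot: [0.578, 0.816, -0.003, -0.0]
contact_force: [-0.2, -0.2, 0.5]
gripper_width: 0.0601
```

jog_arm(rows=[[0, 0, -0.002, 0, 0, 0, 0.055], [0, 0, -0.005, 0, 0, 0, 0.055], [0, 0, -0.008, 0, 0, 0, 0.055], [0, 0, -0.01, 0, 0, 0, 0.055], [0, 0, -0.01, 0, 0, 0, 0.055]])

```text
time: 10.07
tcp_pos: [0.5975, 0.211, 0.1205]
eef_rot: [0.577, 0.817, -0.001, 0.0]
contact_force: [0.7, 0.2, -0.4]
gripper_width: 0.0599
```

```bash
sed -i 's/o\["gripper_width"\].round(4)/round(o["gripper_width"],4)/' h.py
python3 - <<'E'
from h import *
relv([.597,.2125,.1140],.34); cap("wrist","w8");S=cap("side","s8")
c=cv2.imread("pics/s8.png")[70:190,220:380]; cv2.imwrite("pics/ws8.png",cv2.resize(c,(640,480),interpolation=cv2.INTER_CUBIC))
E
```

```text
p [0.5975 0.211  0.1205] to go [-0.0005  0.0015 -0.0065] rot [ 0.0016 -0.0008  0.0001] F [ 0.66  0.19 -0.35] w 0.0599 qv 0.006
```

View pics/ws8.png

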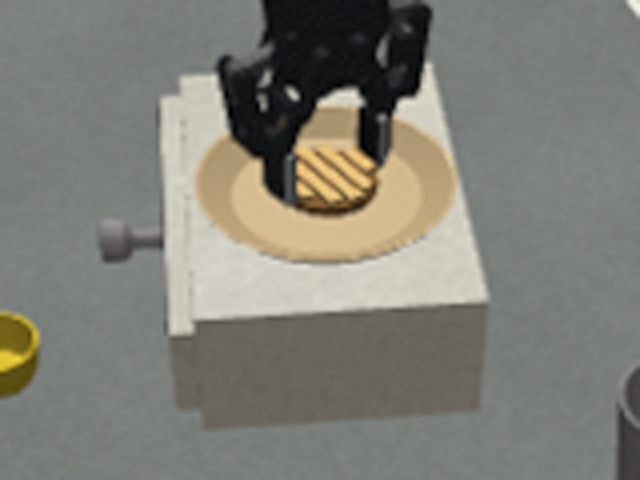

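View pics/w8.png

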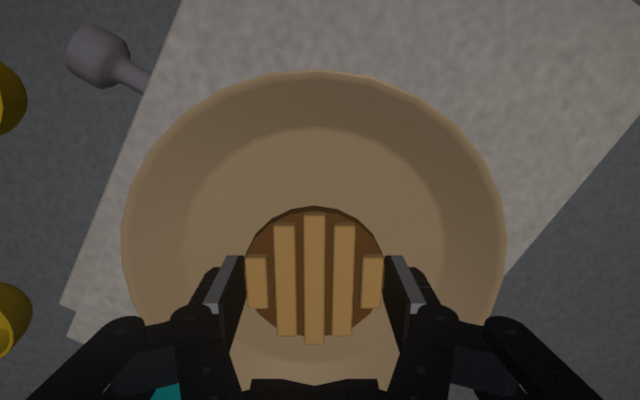

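The disc hovers over the middle of the saucer floor (side crop about (330,180), wrist (314,272)). Lowering slowly.

jog_arm(rows=[[-0.0005, 0.0015, -0.001, 0, 0, 0, 0.055], [-0.0005, 0.0015, -0.002, 0, 0, 0, 0.055], [-0.0005, 0.0015, -0.003, 0, 0, 0, 0.055], [-0.0005, 0.0015, -0.004, 0, 0, 0, 0.055], [-0.0005, 0.0015, -0.0045, 0, 0, 0, 0.055]])

```text
time: 10.58
tcp_pos: [0.5967, 0.2124, 0.1156]
eef_rot: [0.577, 0.817, -0.001, -0.0]
contact_force: [-0.7, -0.3, 0.1]
gripper_width: 0.0598
```

jog_arm(rows=[[0, 0, -0.0005, 0, 0, 0, 0.055], [0, 0, -0.001, 0, 0, 0, 0.055], [0, 0, -0.0015, 0, 0, 0, 0.055], [0, 0, -0.0015, 0, 0, 0, 0.055], [0, 0, -0.0015, 0, 0, 0, 0.055]])

```text
time: 11.0
tcp_pos: [0.5968, 0.2124, 0.1144]
eef_rot: [0.577, 0.816, -0.001, -0.0]
contact_force: [-1.0, -0.3, 2.5]
gripper_width: 0.0599
```

jog_arm(rows=[[0, 0, -0.0003, 0, 0, 0, 0.055], [0, 0, -0.0006, 0, 0, 0, 0.055], [0, 0, -0.001, 0, 0, 0, 0.055], [0, 0, -0.001, 0, 0, 0, 0.055], [0, 0, -0.001, 0, 0, 0, 0.055]])

```text
time: 11.42
tcp_pos: [0.5969, 0.2124, 0.1143]
eef_rot: [0.577, 0.816, -0.001, -0.0]
contact_force: [-3.3, -0.7, 8.0]
gripper_width: 0.0601
```

Contact at TCP z 0.1144, as expected, with 8 N. Releasing.

jog_arm(rows=[[0, 0, 0.0008, 0, 0, 0, 0.06], [0, 0, 0.001, 0, 0, 0, 0.064], [0, 0, 0.001, 0, 0, 0, 0.068], [0, 0, 0.001, 0, 0, 0, 0.072], [0, 0, 0.001, 0, 0, 0, 0.072]])

```text
time: 11.83
tcp_pos: [0.5968, 0.2125, 0.1139]
eef_rot: [0.577, 0.817, -0.001, -0.0]
contact_force: [0.3, 1.0, 0.1]
gripper_width: 0.0718
```

jog_arm(rows=[[0, 0, 0.004, 0, 0, 0, 0.072], [0, 0, 0.015, 0, 0, 0, 0.072], [0, 0, 0.035, 0, 0, 0, 0.072], [0, 0, 0.06, 0, 0, 0, 0.072], [0, 0, 0.085, 0, 0, 0, 0.072]])

```text
time: 12.25
tcp_pos: [0.5966, 0.2122, 0.2006]
eef_rot: [0.577, 0.816, -0.001, -0.0]
contact_force: [0.0, 0.7, -0.4]
gripper_width: 0.0722
```

```bash
python3 - <<'E'
from h import *
W=cap("wrist","w9");relv([.597,.2125,.1140],.34)
cv2.imwrite("pics/w9.png",W["frame"][:,:,::-1])
E
```

```text
p [0.6    0.2131 0.2062] to go [-0.003  -0.0006 -0.0922] rot [-0.0018  0.0072  0.0007] F [ 0.42 -0.96  3.85] w 0.0721 qv 0.118
```

View pics/w9.png

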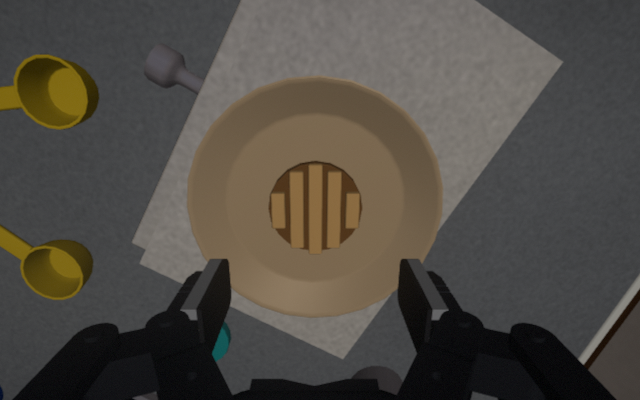

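The disc lies at (316,206) in the saucer, whose rim spans (187..441, 77..318). The disc's top and the rim are both at z 0.108, so their circles can be compared directly.

```bash
python3 - <<'E'
from h import *
W=cap("wrist")
print(W["hsv"][168:175,308].tolist(),W["hsv"][140,316].tolist())
m=cv2.inRange(W["hsv"],np.array([5,55,30]),np.array([28,255,255]));ct=max(cv2.findContours(m[:300],0,1)[0],key=cv2.contourArea)[:,0,:].astype(float)
k=(ct[:,1]<250)&(ct[:,1]>60);print("rim",circ(onz(W,ct[k],.108)))
# slats: bright
g=mask(W,[8,60,100],[30,255,255],(260,150,372,265),25); print("slats",g["c"],g["s"],onz(W,[g["c"]],.108))
d=mask(W,[5,115,20],[30,255,255],(255,150,375,265),25);print("disc",d["c"],d["s"],circ(onz(W,d["ct"],.106)))
E
```

```text
[[17, 137, 138], [17, 135, 138], [17, 137, 138], [17, 135, 138], [17, 137, 138], [17, 134, 139], [17, 134, 139]] [17, 87, 123]
rim (array([0.59775165, 0.21304504, 0.08179445]), np.float64(0.000182049837490647))
slats (315.5, 207.0) [  260   150   112   115 12880] [[0.60276078 0.21427131 0.108     ]]
disc (308.2229937025674, 203.07500403681576) [ 263  159   91   91 6325] (array([0.59795639, 0.21344581, 0.03040181]), np.float64(0.0005174649702162506))
```

Disc centre is within 1 mm of the saucer's centre. Step 1 stands. Next, the green bar.

jog_arm(rows=[[0, -0.013, 0.005, -0.035, -0.001, -0.037, 0.072], [0, -0.035, 0.01, -0.09, -0.003, -0.095, 0.072], [0, -0.065, 0.015, -0.15, -0.004, -0.16, 0.072], [0, -0.095, 0.015, -0.21, -0.006, -0.221, 0.072], [0, -0.125, 0.015, -0.27, -0.008, -0.284, 0.072]])

```text
time: 12.77
tcp_pos: [0.5968, 0.0866, 0.2152]
eef_rot: [0.682, 0.718, -0.109, 0.081]
contact_force: [-0.1, 0.5, -0.7]
gripper_width: 0.0718
```

jog_arm(rows=[[0, -0.03, 0, -0.055, -0.0016, -0.058, 0.072], [0, -0.06, -0.005, -0.11, -0.003, -0.116, 0.072], [0, -0.085, -0.01, -0.165, -0.005, -0.174, 0.072], [0, -0.105, -0.015, -0.22, -0.0065, -0.232, 0.072], [0, -0.12, -0.02, -0.26, -0.0075, -0.274, 0.072]])

```text
time: 13.18
tcp_pos: [0.5965, -0.034, 0.1943]
eef_rot: [0.758, 0.598, -0.209, 0.156]
contact_force: [0.5, -0.4, -0.6]
gripper_width: 0.072
```

jog_arm(rows=[[0, -0.012, -0.005, -0.02, -0.001, -0.021, 0.072], [0, -0.021, -0.01, -0.033, -0.001, -0.035, 0.072], [0, -0.027, -0.013, -0.037, -0.001, -0.039, 0.072], [0, -0.03, -0.015, -0.038, -0.001, -0.04, 0.072], [0, -0.03, -0.015, -0.038, -0.001, -0.04, 0.072]])

```text
time: 13.6
tcp_pos: [0.5963, -0.0633, 0.1791]
eef_rot: [0.766, 0.58, -0.222, 0.165]
contact_force: [-0.4, 0.5, 0.5]
gripper_width: 0.072
```

```bash
cat >> h.py <<'E'
def go(c,h):
    o,M,p=toolinfo(); print("shift to A=%g"%h,(np.array(c)+h*A-p).round(4),"qv",np.abs(o["qvel"]).max().round(3))
E
python3 - <<'E'
from h import *
W=cap("wrist","w10");rel([.5745,-.1445,.0555]);go([.5745,-.1445,.0555],.06);print(arm.get_obs()["joints"].round(2))
print(proj(W,[.5745,-.1445,.0555]))
E
```

```text
p [ 0.5967 -0.0627  0.1793] UVA [-0.0013  0.0062  0.1499] rot [ 0.0004 -0.004  -0.0033] F [-0.46  0.45 -0.38] w 0.07197142937287215
shift to A=0.06 [-0.0134 -0.0512 -0.073 ] qv 0.009
[-0.69  0.77  0.77  1.9   0.03  0.83 -0.34]
[[314.63550314 192.2246036 ]]
```

View pics/w10.png

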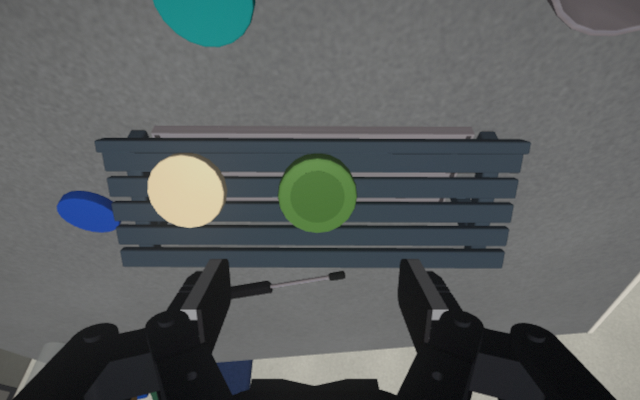

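Green bar at (317,193), x 279..356; cream at (187,191). Refining both.

```bash
python3 - <<'E'
from h import *
W=cap("wrist")
for k,c0,lo,hi,bx in(("green",(.5745,-.1445,.0555),[35,60,25],[75,255,255],(265,140,370,250)),("cream",(.472,-.118,.0515),[10,40,60],[40,160,255],(135,140,240,240))):
    a=mask(W,lo,hi,bx,5);dc=ray(W,a["c"])[0];c0=np.array(c0); pc=W["C"]+dc*(((c0-W["C"])@A)/(dc@A));print(k,a["c"],a["s"],pc.round(4))
    if k=="green": go(pc,.06)
E
```

```text
green (316.641225337487, 193.5075458636206) [ 277  154   80   80 4928] [ 0.5761 -0.1456  0.0559]
shift to A=0.06 [-0.0121 -0.0528 -0.0727] qv 0.008
cream (186.43892523191778, 190.2768599623018) [ 147  154   80   74 4619] [ 0.4732 -0.1182  0.0514]
```

jog_arm(rows=[[-0.003, -0.013, -0.018, 0, 0, -0.001, 0.072], [-0.007, -0.028, -0.04, 0, -0.002, -0.003, 0.072], [-0.01, -0.042, -0.059, 0, -0.003, -0.003, 0.072], [-0.012, -0.049, -0.069, 0, -0.003, -0.003, 0.072], [-0.0125, -0.0522, -0.0727, 0, -0.003, -0.003, 0.072]])

```text
time: 14.12
tcp_pos: [0.583, -0.1154, 0.1056]
eef_rot: [0.768, 0.578, -0.222, 0.165]
contact_force: [-0.5, -0.9, -0.4]
gripper_width: 0.072
```

jog_arm(rows=[[0, 0, 0, 0, 0, 0, 0.072], [0, 0, 0, 0, 0, 0, 0.072], [0, 0, 0, 0, 0, 0, 0.072], [0, 0, 0, 0, 0, 0, 0.072], [0, 0, 0, 0, 0, 0, 0.072]])

```text
time: 14.53
tcp_pos: [0.5852, -0.114, 0.1071]
eef_rot: [0.767, 0.579, -0.22, 0.166]
contact_force: [-0.3, -0.5, -0.1]
gripper_width: 0.0713
```

```bash
python3 - <<'E'
from h import *
c=[.5755,-.1452,.0557];W=cap("wrist","w11");rel(c);go(c,.024);go(c,.012);print(proj(W,c))
E
```

```text
p [ 0.585  -0.1141  0.107 ] UVA [0.0005 0.0003 0.0607] rot [ 0.0008  0.0001 -0.0017] F [ 0.91 -0.13 -0.72] w 0.07211869935278593
shift to A=0.024 [-0.0059 -0.0188 -0.031 ] qv 0.004
shift to A=0.012 [-0.0077 -0.025  -0.0412] qv 0.004
[[310.68202926 230.68842422]]
```

View pics/w11.png

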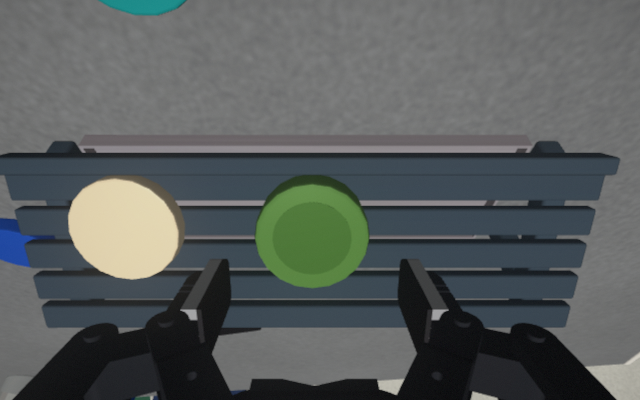

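Green bar centred at (312,231), with the fingers' midpoint at x 314. Descending.

jog_arm(rows=[[-0.0015, -0.005, -0.008, 0, 0, 0, 0.072], [-0.003, -0.01, -0.016, 0, 0, 0, 0.072], [-0.0045, -0.0145, -0.024, 0, 0, 0, 0.072], [-0.0056, -0.0178, -0.029, 0, 0, 0, 0.072], [-0.0062, -0.0188, -0.031, 0, 0, 0, 0.072]])

```text
time: 15.0
tcp_pos: [0.5767, -0.1347, 0.0743]
eef_rot: [0.768, 0.578, -0.222, 0.165]
contact_force: [0.2, -0.5, 0.4]
gripper_width: 0.0723
```

jog_arm(rows=[[-0.0004, -0.0014, -0.0024, 0, 0, 0, 0.072], [-0.0008, -0.0028, -0.0048, 0, 0, 0, 0.072], [-0.0013, -0.0044, -0.0075, 0, 0, 0, 0.072], [-0.0017, -0.006, -0.01, 0, 0, 0, 0.072], [-0.0017, -0.006, -0.01, 0, 0, 0, 0.072]])

```text
time: 15.42
tcp_pos: [0.5761, -0.1398, 0.0652]
eef_rot: [0.767, 0.578, -0.221, 0.166]
contact_force: [-0.7, -0.2, -0.0]
gripper_width: 0.0717
```

```bash
python3 - <<'E'
from h import *
c=[.5755,-.1452,.0557];rel(c);go(c,.012)
E
```

```text
p [ 0.5761 -0.1398  0.0652] UVA [-0.0009 -0.0005  0.0109] rot [ 0.0014 -0.0015 -0.0004] F [-0.73 -0.17 -0.03] w 0.07169622461256099
shift to A=0.012 [0.0011 0.0007 0.0006] qv 0.009
```

jog_arm(rows=[[0, 0, 0, 0, 0, 0, 0.068], [0, 0, 0, 0, 0, 0, 0.064], [0, 0, 0, 0, 0, 0, 0.06], [0, 0, 0, 0, 0, 0, 0.056], [0, 0, 0, 0, 0, 0, 0.055]], grip_force=40)

```text
time: 15.83
tcp_pos: [0.5767, -0.1392, 0.066]
eef_rot: [0.767, 0.579, -0.221, 0.166]
contact_force: [-0.3, 3.5, 6.0]
gripper_width: 0.0603
```

jog_arm(rows=[[0.0005, 0.002, 0.003, 0, 0, 0, 0.055], [0.0022, 0.0076, 0.0127, 0, 0, 0, 0.055], [0.0044, 0.0153, 0.0254, 0, 0, 0, 0.055], [0.0066, 0.023, 0.038, 0, 0, 0, 0.055], [0.0088, 0.0306, 0.051, 0, 0, 0, 0.055]])

```text
time: 16.25
tcp_pos: [0.5853, -0.1082, 0.1173]
eef_rot: [0.767, 0.579, -0.221, 0.166]
contact_force: [-0.1, 0.5, -0.9]
gripper_width: 0.0604
```

jog_arm(rows=[[0.001, 0.005, 0.015, 0, 0, 0, 0.055], [0.002, 0.01, 0.03, 0, 0, 0, 0.055], [0.003, 0.015, 0.045, 0, 0, 0, 0.055], [0.003, 0.02, 0.055, 0, 0, 0, 0.055], [0.003, 0.02, 0.06, 0, 0, 0, 0.055]])

```text
time: 16.67
tcp_pos: [0.5893, -0.0875, 0.1778]
eef_rot: [0.767, 0.579, -0.219, 0.167]
contact_force: [-0.5, -0.2, -0.5]
gripper_width: 0.0607
```

```bash
python3 - <<'E'
from h import *
W=cap("wrist","w12"); held(W,[35,60,25],[75,255,255],(225,170,405,370),.011);
o,M,p=toolinfo();print(p,o["gripper_width"])
Y=np.array([np.cos(.34),np.sin(.34),0]);T=np.c_[np.cross(Y,[0,0,-1]),Y,[0,0,-1]]
print(Ro.from_matrix(T@M.T).as_rotvec(),np.array([.5975,.213,.22])-p)
E
```

```text
(314.41712168120836, 276.31121118303776) [  232   201   171   149 18002] held offset tool xyz [0.0008 0.0011 0.011 ]
[ 0.58918302 -0.08823775  0.17815507] 0.060161091747115626
[0.56700549 0.01932121 0.60177518] [0.00831698 0.30123775 0.04184493]
```

View pics/w12.png

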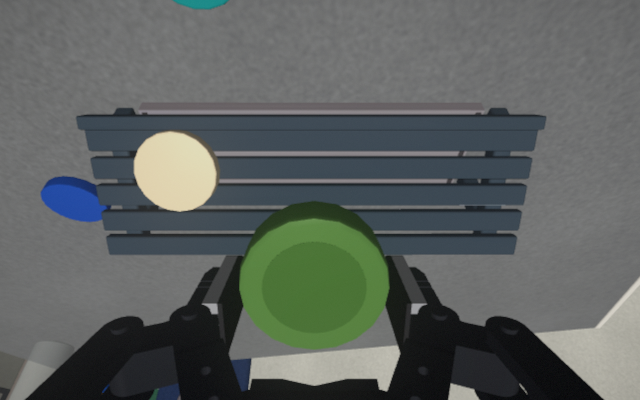

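Green bar held, centre (314,278), cream still on its place at (176,171). Carrying to the saucer.

jog_arm(rows=[[0, 0.013, 0.008, 0.035, 0.001, 0.037, 0.055], [0.001, 0.036, 0.018, 0.09, 0.003, 0.095, 0.055], [0.002, 0.064, 0.028, 0.15, 0.004, 0.16, 0.055], [0.003, 0.092, 0.036, 0.21, 0.006, 0.221, 0.055], [0.004, 0.12, 0.042, 0.27, 0.008, 0.284, 0.055]])

```text
time: 17.13
tcp_pos: [0.5917, 0.0319, 0.2188]
eef_rot: [0.692, 0.707, -0.118, 0.088]
contact_force: [0.4, -0.0, -2.0]
gripper_width: 0.0605
```

jog_arm(rows=[[0.001, 0.028, 0, 0.055, 0.0016, 0.058, 0.055], [0.002, 0.056, 0, 0.11, 0.003, 0.116, 0.055], [0.003, 0.084, 0, 0.165, 0.005, 0.174, 0.055], [0.003, 0.11, 0, 0.22, 0.0065, 0.232, 0.055], [0.004, 0.13, 0, 0.26, 0.0075, 0.274, 0.055]])

```text
time: 17.55
tcp_pos: [0.5953, 0.1625, 0.2181]
eef_rot: [0.594, 0.804, -0.015, 0.01]
contact_force: [0.5, -0.4, -1.2]
gripper_width: 0.0601
```

jog_arm(rows=[[0, 0.018, 0, 0.02, 0.001, 0.021, 0.055], [0, 0.033, 0, 0.033, 0.001, 0.035, 0.055], [0, 0.044, 0, 0.037, 0.002, 0.042, 0.055], [0, 0.05, 0, 0.038, 0.002, 0.044, 0.055], [0, 0.0505, 0, 0.038, 0.002, 0.044, 0.055]])

```text
time: 17.97
tcp_pos: [0.5959, 0.2135, 0.218]
eef_rot: [0.576, 0.817, -0.001, -0.001]
contact_force: [-0.5, -0.3, 0.1]
gripper_width: 0.0601
```

jog_arm(rows=[[0, 0, -0.005, 0, 0, 0, 0.055], [0, 0, -0.015, 0, 0, 0, 0.055], [0, 0, -0.025, 0, 0, 0, 0.055], [0, 0, -0.03, 0, 0, 0, 0.055], [0, 0, -0.03, 0, 0, 0, 0.055]])

```text
time: 18.38
tcp_pos: [0.5948, 0.2105, 0.1863]
eef_rot: [0.578, 0.816, -0.003, -0.001]
contact_force: [-0.3, -0.2, -0.5]
gripper_width: 0.0604
```

```bash
python3 - <<'E'
from h import *
W=cap("wrist","w13"); relv([.5975,.213,.1305],.34);q=held(W,[35,60,25],[75,255,255],(225,170,405,370),.0115);print(q)
S=cap("scene","c13");cv2.imwrite("pics/c13.png",cv2.resize(S["frame"][250:390,290:450,::-1],(640,560)))
E
```

```text
p [0.5955 0.2108 0.1872] to go [ 0.002   0.0022 -0.0567] rot [ 0.0022 -0.0041  0.0009] F [ 0.42  0.42 -0.73] w 0.0601 qv 0.021
(313.799506101104, 276.33071857447214) [  239   202   151   147 17424] held offset tool xyz [0.0002 0.0005 0.0115]
[0.59578234 0.2111128  0.17566986]
```

View pics/w13.png

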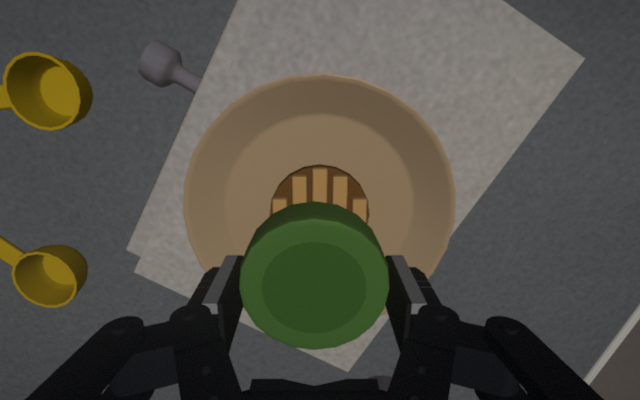

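View pics/c13.png

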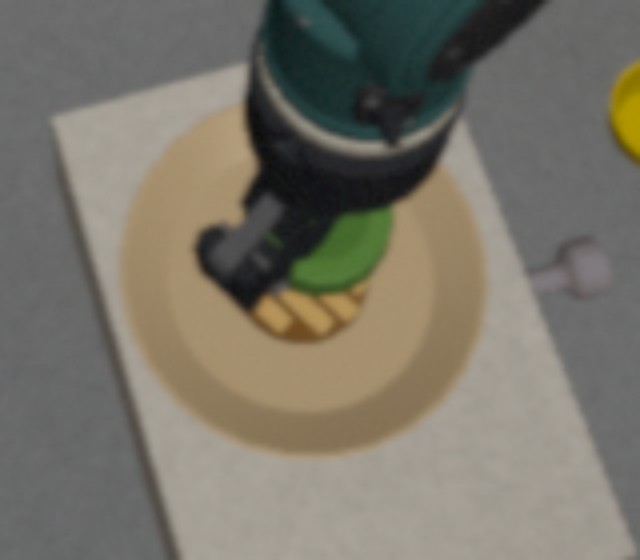

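Green bar (314,276) over the disc at (320,205); it is still 57 mm higher. Aim at the same TCP x, y as when the disc was set down.

jog_arm(rows=[[0.0015, 0.0017, -0.01, 0, -0.002, 0, 0.055], [0.0015, 0.0017, -0.025, 0.001, -0.003, 0.001, 0.055], [0.0015, 0.0017, -0.037, 0.001, -0.003, 0.001, 0.055], [0.0015, 0.0017, -0.044, 0.001, -0.003, 0.001, 0.055], [0.0015, 0.0017, -0.047, 0.001, -0.003, 0.001, 0.055]])

```text
time: 18.9
tcp_pos: [0.5968, 0.213, 0.1399]
eef_rot: [0.577, 0.817, -0.001, -0.0]
contact_force: [-0.0, -0.1, -1.0]
gripper_width: 0.0604
```

jog_arm(rows=[[0, 0, -0.001, 0, 0, 0, 0.055], [0, 0, -0.002, 0, 0, 0, 0.055], [0, 0, -0.003, 0, 0, 0, 0.055], [0, 0, -0.003, 0, 0, 0, 0.055], [0, 0, -0.003, 0, 0, 0, 0.055]])

```text
time: 19.32
tcp_pos: [0.598, 0.2133, 0.139]
eef_rot: [0.577, 0.817, 0.001, 0.001]
contact_force: [-1.0, -0.3, -0.0]
gripper_width: 0.0602
```

```bash
python3 - <<'E'
from h import *
relv([.597,.2125,.1305],.34)
E
```

```text
p [0.598  0.2133 0.139 ] to go [-0.001  -0.0008 -0.0085] rot [-0.0005  0.0021 -0.0009] F [-1.02 -0.32 -0.04] w 0.0602 qv 0.001
```

jog_arm(rows=[[-0.001, -0.0008, -0.0015, 0, 0.002, 0, 0.055], [-0.001, -0.0008, -0.003, 0, 0.002, 0, 0.055], [-0.001, -0.0008, -0.0045, 0, 0.002, 0, 0.055], [-0.001, -0.0008, -0.006, 0, 0.002, 0, 0.055], [-0.001, -0.0008, -0.0065, 0, 0.002, 0, 0.055]])

```text
time: 19.73
tcp_pos: [0.5965, 0.2124, 0.1317]
eef_rot: [0.577, 0.817, -0.0, -0.0]
contact_force: [0.3, -0.0, -0.7]
gripper_width: 0.0605
```

jog_arm(rows=[[0, 0, -0.0005, 0, 0, 0, 0.055], [0, 0, -0.001, 0, 0, 0, 0.055], [0, 0, -0.0015, 0, 0, 0, 0.055], [0, 0, -0.0015, 0, 0, 0, 0.055], [0, 0, -0.0015, 0, 0, 0, 0.055]])

```text
time: 20.15
tcp_pos: [0.5967, 0.2125, 0.1308]
eef_rot: [0.577, 0.817, -0.0, -0.0]
contact_force: [-2.1, 0.2, 3.2]
gripper_width: 0.0605
```

jog_arm(rows=[[0, 0, -0.0003, 0, 0, 0, 0.055], [0, 0, -0.0006, 0, 0, 0, 0.055], [0, 0, -0.001, 0, 0, 0, 0.055], [0, 0, -0.001, 0, 0, 0, 0.055], [0, 0, -0.001, 0, 0, 0, 0.055]])

```text
time: 20.57
tcp_pos: [0.5968, 0.2125, 0.1308]
eef_rot: [0.577, 0.817, 0.0, -0.001]
contact_force: [-2.6, -0.5, 9.1]
gripper_width: 0.0603
```

Contact at z 0.1308 with 9 N, as computed. Releasing.

jog_arm(rows=[[0, 0, 0.0008, 0, 0, 0, 0.06], [0, 0, 0.001, 0, 0, 0, 0.064], [0, 0, 0.001, 0, 0, 0, 0.068], [0, 0, 0.001, 0, 0, 0, 0.072], [0, 0, 0.001, 0, 0, 0, 0.072]])

```text
time: 20.98
tcp_pos: [0.5967, 0.2125, 0.1302]
eef_rot: [0.577, 0.817, -0.0, -0.0]
contact_force: [-0.5, 0.0, 0.1]
gripper_width: 0.0722
```

jog_arm(rows=[[0, 0, 0.004, 0, 0, 0, 0.072], [0, 0, 0.015, 0, 0, 0, 0.072], [0, 0, 0.035, 0, 0, 0, 0.072], [0, 0, 0.06, 0, 0, 0, 0.072], [0, 0, 0.085, 0, 0, 0, 0.072]])

```text
time: 21.4
tcp_pos: [0.5965, 0.2123, 0.2169]
eef_rot: [0.577, 0.817, -0.0, -0.0]
contact_force: [-0.3, -0.5, -0.2]
gripper_width: 0.072
```

jog_arm(rows=[[0, 0, 0.004, 0, 0, 0, 0.072], [0, 0, 0.006, 0, 0, 0, 0.072], [0, 0, 0.006, 0, 0, 0, 0.072], [0, 0, 0.006, 0, 0, 0, 0.072], [0, 0, 0.006, 0, 0, 0, 0.072]])

```text
time: 21.82
tcp_pos: [0.5958, 0.2123, 0.2203]
eef_rot: [0.577, 0.817, -0.001, -0.001]
contact_force: [-0.5, -1.1, -0.6]
gripper_width: 0.0719
```

```bash
python3 - <<'E'
from h import *
W=cap("wrist","w14");relv([.597,.2125,.1140],.34)
m=cv2.inRange(W["hsv"],np.array([5,55,30]),np.array([28,255,255]));ct=max(cv2.findContours(m[:300],0,1)[0],key=cv2.contourArea)[:,0,:].astype(float)
k=(ct[:,1]<250)&(ct[:,1]>60);print("rim",circ(onz(W,ct[k],.108)))
a=mask(W,[35,60,25],[75,255,255],(230,120,400,320),5);print(a["c"],a["s"],"body",onz(W,[a["c"]],.119))
d=arm.get_obs()["joints"].round(2);print(d)
E
```

```text
p [0.5959 0.2122 0.2203] to go [ 0.0011  0.0003 -0.1063] rot [ 0.0009 -0.0031 -0.001 ] F [-0.01 -0.12 -0.96] w 0.0721 qv 0.005
rim (array([0.59777812, 0.21298752, 0.08178232]), np.float64(0.00019706100374685564))
(316.2071338567413, 205.75266550353783) [ 269  158   95   95 7012] body [[0.5980703  0.21311106 0.119     ]]
[-0.63  0.53  0.31  1.86 -0.21  0.79  0.13]
```

View pics/w14.png

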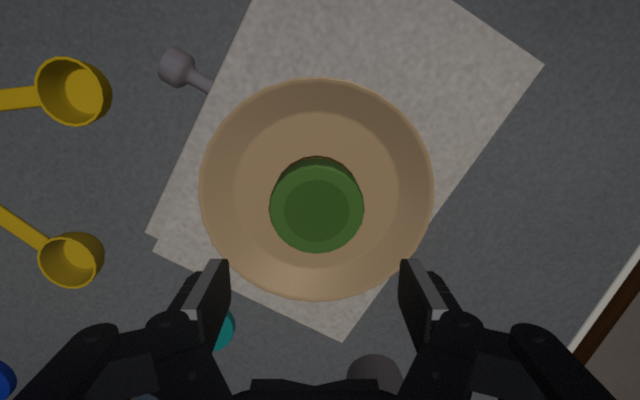

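The green bar sits at (316,206), flat, over the disc and within 1 mm of the saucer's centre. Now the cream leftover.

jog_arm(rows=[[-0.004, -0.012, 0.002, -0.035, -0.001, -0.037, 0.072], [-0.012, -0.033, 0.002, -0.09, -0.003, -0.095, 0.072], [-0.023, -0.06, 0, -0.15, -0.004, -0.16, 0.072], [-0.034, -0.087, -0.002, -0.21, -0.006, -0.221, 0.072], [-0.045, -0.115, -0.005, -0.27, -0.008, -0.284, 0.072]])

```text
time: 22.28
tcp_pos: [0.551, 0.0966, 0.2161]
eef_rot: [0.682, 0.719, -0.109, 0.081]
contact_force: [0.9, 0.3, -1.0]
gripper_width: 0.0721
```

jog_arm(rows=[[-0.011, -0.028, -0.003, -0.055, -0.0016, -0.058, 0.072], [-0.022, -0.055, -0.008, -0.11, -0.003, -0.116, 0.072], [-0.032, -0.08, -0.012, -0.165, -0.005, -0.174, 0.072], [-0.04, -0.1, -0.016, -0.22, -0.0065, -0.232, 0.072], [-0.046, -0.115, -0.02, -0.26, -0.0075, -0.274, 0.072]])

```text
time: 22.7
tcp_pos: [0.5042, -0.019, 0.1959]
eef_rot: [0.758, 0.598, -0.209, 0.155]
contact_force: [-0.7, 0.3, -0.4]
gripper_width: 0.0719
```

jog_arm(rows=[[-0.004, -0.011, -0.005, -0.02, -0.001, -0.021, 0.072], [-0.007, -0.019, -0.01, -0.033, -0.001, -0.035, 0.072], [-0.01, -0.024, -0.014, -0.037, -0.001, -0.039, 0.072], [-0.01, -0.025, -0.016, -0.038, -0.001, -0.04, 0.072], [-0.01, -0.025, -0.016, -0.038, -0.001, -0.04, 0.072]])

```text
time: 23.12
tcp_pos: [0.4955, -0.0426, 0.1801]
eef_rot: [0.766, 0.581, -0.221, 0.165]
contact_force: [-0.8, 0.3, 0.4]
gripper_width: 0.0721
```

```bash
python3 - <<'E'
from h import *
c=[.4728,-.1181,.0515]
W=cap("wrist","w15");rel(c);print(arm.get_obs()["joints"].round(2),proj(W,c))
a=mask(W,[10,40,60],[40,160,255],(265,130,370,260),5);dc=ray(W,a["c"])[0];pc=W["C"]+dc*(((np.array(c)-W["C"])@A)/(dc@A));print(a["c"],a["s"],pc.round(4));go(pc,.06);go(c,.06)
E
```

```text
p [ 0.496  -0.0423  0.1804] UVA [ 0.0014 -0.0011  0.1513] rot [-0.001  -0.0031 -0.0057] F [-0.69 -0.64  0.56] w 0.07181933285980513
[-0.81  0.68  0.78  2.12  0.08  0.73 -0.44] [[311.39086622 183.48828303]]
(313.3388658367911, 183.5400742520201) [ 275  146   78   76 4689] [ 0.4743 -0.1186  0.0515]
shift to A=0.06 [-0.0129 -0.0457 -0.078 ] qv 0.01
shift to A=0.06 [-0.0144 -0.0452 -0.078 ] qv 0.01
```

View pics/w15.png

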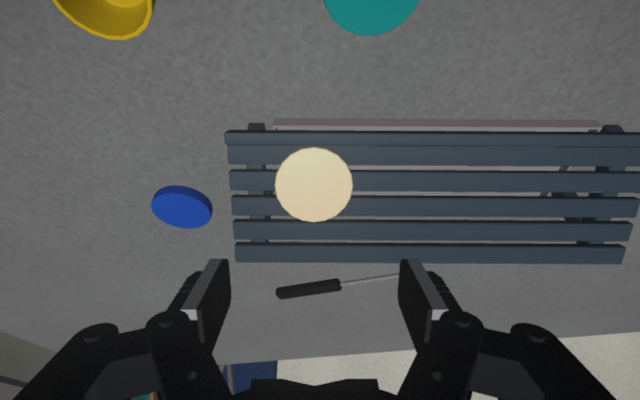

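Cream leftover at (313,184), the blue look-alike off to the left at (182,206). Approaching the cream one.

jog_arm(rows=[[-0.003, -0.011, -0.019, 0, -0.001, -0.002, 0.072], [-0.007, -0.024, -0.042, 0, -0.002, -0.005, 0.072], [-0.011, -0.037, -0.063, -0.001, -0.003, -0.006, 0.072], [-0.013, -0.043, -0.074, -0.001, -0.003, -0.006, 0.072], [-0.0135, -0.0455, -0.078, -0.001, -0.003, -0.006, 0.072]])

```text
time: 23.58
tcp_pos: [0.4814, -0.0886, 0.1015]
eef_rot: [0.768, 0.578, -0.221, 0.165]
contact_force: [0.7, -0.4, -1.0]
gripper_width: 0.0722
```

jog_arm(rows=[[0, 0, 0, 0, 0, 0, 0.072], [0, 0, 0, 0, 0, 0, 0.072], [0, 0, 0, 0, 0, 0, 0.072], [0, 0, 0, 0, 0, 0, 0.072], [0, 0, 0, 0, 0, 0, 0.072]])

```text
time: 24.0
tcp_pos: [0.483, -0.0874, 0.1031]
eef_rot: [0.768, 0.578, -0.22, 0.166]
contact_force: [-0.6, -0.6, 0.1]
gripper_width: 0.072
```

```bash
python3 - <<'E'
from h import *
c=[.4737,-.1184,.0515];W=cap("wrist","w16");rel(c);go(c,.024);go(c,.013);print(proj(W,c))
E
```

```text
p [ 0.4828 -0.0875  0.103 ] UVA [0.0003 0.     0.0607] rot [ 0.0002  0.0011 -0.0002] F [ 0.29 -0.51  0.21] w 0.07224548592599556
shift to A=0.024 [-0.0056 -0.0187 -0.0311] qv 0.005
shift to A=0.013 [-0.0072 -0.0243 -0.0405] qv 0.005
[[311.21393258 230.25631587]]
```

View pics/w16.png

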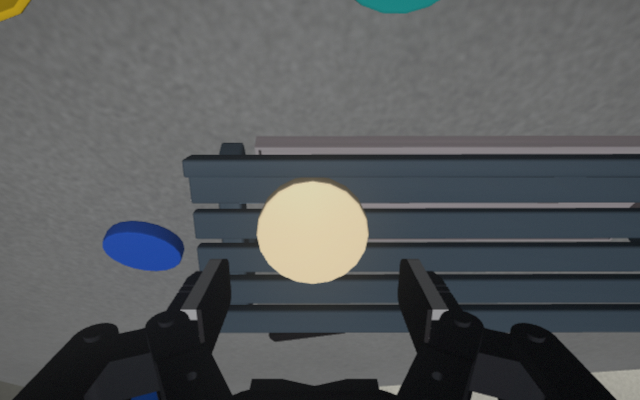

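Cream (257..369) sits evenly between the pads. Descending.

jog_arm(rows=[[-0.0015, -0.005, -0.008, 0, 0, 0, 0.072], [-0.003, -0.01, -0.016, 0, 0, 0, 0.072], [-0.0045, -0.0145, -0.024, 0, 0, 0, 0.072], [-0.0053, -0.0178, -0.029, 0, 0, 0, 0.072], [-0.0056, -0.0187, -0.031, 0, 0, 0, 0.072]])

```text
time: 24.47
tcp_pos: [0.4754, -0.1078, 0.0705]
eef_rot: [0.768, 0.577, -0.222, 0.166]
contact_force: [0.4, 0.3, 0.1]
gripper_width: 0.0722
```

jog_arm(rows=[[-0.0004, -0.0014, -0.0024, 0, 0, 0, 0.072], [-0.0008, -0.0028, -0.0048, 0, 0, 0, 0.072], [-0.0013, -0.0044, -0.0075, 0, 0, 0, 0.072], [-0.0016, -0.0055, -0.0093, 0, 0, 0, 0.072], [-0.0016, -0.0055, -0.0093, 0, 0, 0, 0.072]])

```text
time: 24.88
tcp_pos: [0.4749, -0.1124, 0.062]
eef_rot: [0.768, 0.578, -0.221, 0.166]
contact_force: [-0.1, -0.2, -0.2]
gripper_width: 0.0716
```

```bash
python3 - <<'E'
from h import *
c=[.4737,-.1184,.0515];rel(c);go(c,.012)
E
```

```text
p [ 0.4749 -0.1124  0.062 ] UVA [-0.0005 -0.0004  0.0121] rot [ 0.001  -0.0005  0.001 ] F [-0.11 -0.17 -0.17] w 0.07156170383950679
shift to A=0.012 [ 0.0006  0.0001 -0.0004] qv 0.008
```

jog_arm(rows=[[0, 0, 0, 0, 0, 0, 0.068], [0, 0, 0, 0, 0, 0, 0.064], [0, 0, 0, 0, 0, 0, 0.06], [0, 0, 0, 0, 0, 0, 0.056], [0, 0, 0, 0, 0, 0, 0.055]], grip_force=40)

```text
time: 25.3
tcp_pos: [0.4753, -0.1119, 0.0628]
eef_rot: [0.768, 0.578, -0.22, 0.166]
contact_force: [-0.2, 3.9, 5.1]
gripper_width: 0.06
```

jog_arm(rows=[[0.0005, 0.002, 0.003, 0, 0, 0, 0.055], [0.0022, 0.0076, 0.0127, 0, 0, 0, 0.055], [0.0044, 0.0153, 0.0254, 0, 0, 0, 0.055], [0.0066, 0.023, 0.038, 0, 0, 0, 0.055], [0.0088, 0.0306, 0.051, 0, 0, 0, 0.055]])

```text
time: 25.72
tcp_pos: [0.4838, -0.0812, 0.1138]
eef_rot: [0.768, 0.578, -0.221, 0.166]
contact_force: [0.2, 0.2, -0.2]
gripper_width: 0.0595
```

jog_arm(rows=[[0.001, 0.005, 0.015, 0, 0, 0, 0.055], [0.002, 0.01, 0.03, 0, 0, 0, 0.055], [0.003, 0.015, 0.045, 0, 0, 0, 0.055], [0.003, 0.02, 0.055, 0, 0, 0, 0.055], [0.003, 0.02, 0.06, 0, 0, 0, 0.055]])

```text
time: 26.13
tcp_pos: [0.4876, -0.0605, 0.1743]
eef_rot: [0.768, 0.579, -0.219, 0.166]
contact_force: [0.3, 0.5, -1.1]
gripper_width: 0.0599
```

```bash
python3 - <<'E'
from h import *
W=cap("wrist","w17"); held(W,[10,40,60],[40,160,255],(225,170,405,370),.012);
o,M,p=toolinfo();print(p,o["gripper_width"])
Y=np.array([np.cos(.34),np.sin(.34),0]);T=np.c_[np.cross(Y,[0,0,-1]),Y,[0,0,-1]]
print(Ro.from_matrix(T@M.T).as_rotvec(),np.array([.597,.2125,.23])-p)
E
```

```text
(313.8179147833815, 272.8124952579152) [  242   204   145   137 15577] held offset tool xyz [0.0018 0.0009 0.012 ]
[ 0.48754714 -0.06115714  0.17454651] 0.059686636610869905
[0.56624292 0.01909042 0.60357607] [0.10945286 0.27365714 0.05545349]
```

View pics/w17.png

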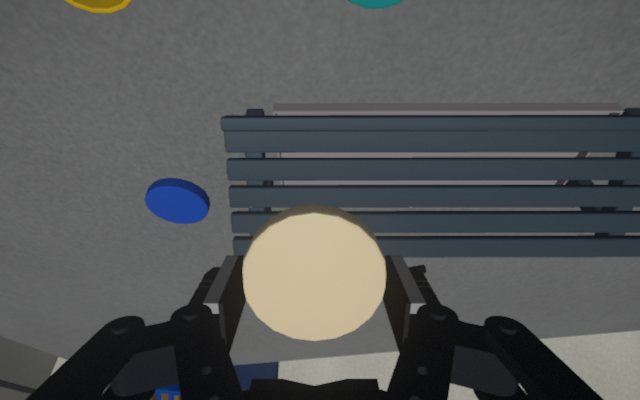

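Cream leftover held flat, centre (314,272). Carrying at a height that clears the green bar.

jog_arm(rows=[[0.005, 0.012, 0.012, 0.035, 0.001, 0.037, 0.055], [0.013, 0.033, 0.028, 0.09, 0.003, 0.095, 0.055], [0.024, 0.06, 0.043, 0.15, 0.004, 0.16, 0.055], [0.035, 0.086, 0.052, 0.21, 0.006, 0.221, 0.055], [0.045, 0.112, 0.056, 0.27, 0.008, 0.284, 0.055]])

```text
time: 26.6
tcp_pos: [0.5325, 0.0512, 0.2304]
eef_rot: [0.692, 0.707, -0.117, 0.088]
contact_force: [0.6, -0.8, -0.7]
gripper_width: 0.0597
```

jog_arm(rows=[[0.01, 0.026, 0, 0.055, 0.0016, 0.058, 0.055], [0.02, 0.052, 0, 0.11, 0.003, 0.116, 0.055], [0.03, 0.077, 0, 0.165, 0.005, 0.174, 0.055], [0.04, 0.1, 0, 0.22, 0.0065, 0.232, 0.055], [0.048, 0.12, 0, 0.26, 0.0075, 0.274, 0.055]])

```text
time: 27.02
tcp_pos: [0.58, 0.1709, 0.2288]
eef_rot: [0.595, 0.804, -0.015, 0.01]
contact_force: [0.2, -0.9, 0.2]
gripper_width: 0.0595
```

jog_arm(rows=[[0.006, 0.016, 0, 0.02, 0.001, 0.021, 0.055], [0.011, 0.03, 0, 0.033, 0.001, 0.035, 0.055], [0.015, 0.038, 0, 0.037, 0.002, 0.042, 0.055], [0.016, 0.041, 0, 0.037, 0.002, 0.045, 0.055], [0.0165, 0.0415, 0, 0.037, 0.002, 0.045, 0.055]])

```text
time: 27.43
tcp_pos: [0.5961, 0.2126, 0.2287]
eef_rot: [0.577, 0.817, -0.002, -0.001]
contact_force: [0.0, 0.3, -0.4]
gripper_width: 0.06
```

jog_arm(rows=[[0, 0, -0.005, 0, 0, 0, 0.055], [0, 0, -0.015, 0, 0, 0, 0.055], [0, 0, -0.025, 0, 0, 0, 0.055], [0, 0, -0.03, 0, 0, 0, 0.055], [0, 0, -0.03, 0, 0, 0, 0.055]])

```text
time: 27.85
tcp_pos: [0.5947, 0.211, 0.197]
eef_rot: [0.578, 0.816, -0.003, -0.002]
contact_force: [0.1, 0.4, -0.7]
gripper_width: 0.0596
```

```bash
python3 - <<'E'
from h import *
W=cap("wrist","w18"); relv([.597,.2125,.1487],.34);q=held(W,[10,40,60],[40,160,255],(225,202,405,370),.0125);print(q)
E
```

```text
p [0.5954 0.2113 0.1979] to go [ 0.0016  0.0012 -0.0492] rot [ 0.0026 -0.0046  0.0011] F [-0.04 -0.1  -0.05] w 0.0596 qv 0.02
(313.58249693246114, 264.03294404279546) [  225   202   180   139 19187] held offset tool xyz [0.0056 0.0004 0.0125]
[0.59380501 0.21667857 0.18539624]
```

View pics/w18.png

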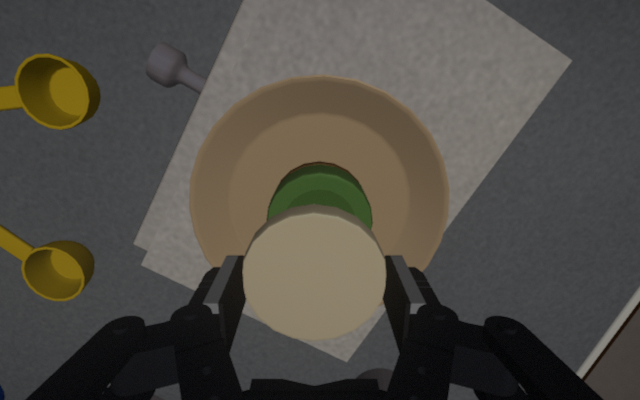

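Cream (314,272) is over the green bar. That last hold estimate (5.6 mm) is spoilt because the mask merged with the beige saucer, so I rely on the earlier clean one (1.8 mm). Lowering.

jog_arm(rows=[[0.0015, 0.0008, -0.01, 0, -0.002, 0, 0.055], [0.0015, 0.0008, -0.023, 0.001, -0.003, 0.001, 0.055], [0.0015, 0.0008, -0.033, 0.001, -0.003, 0.001, 0.055], [0.0015, 0.0008, -0.039, 0.001, -0.003, 0.001, 0.055], [0.0015, 0.0008, -0.041, 0.001, -0.003, 0.001, 0.055]])

```text
time: 28.32
tcp_pos: [0.5971, 0.2124, 0.1568]
eef_rot: [0.577, 0.817, -0.001, -0.0]
contact_force: [0.2, -0.4, -1.2]
gripper_width: 0.0598
```

jog_arm(rows=[[0, 0, -0.001, 0, 0, 0, 0.055], [0, 0, -0.002, 0, 0, 0, 0.055], [0, 0, -0.002, 0, 0, 0, 0.055], [0, 0, -0.002, 0, 0, 0, 0.055], [0, 0, -0.002, 0, 0, 0, 0.055]])

```text
time: 28.73
tcp_pos: [0.5981, 0.2127, 0.1567]
eef_rot: [0.577, 0.817, 0.001, 0.001]
contact_force: [0.1, 0.6, -0.3]
gripper_width: 0.0596
```

```bash
python3 - <<'E'
from h import *
relv([.597,.212,.1487],.34)
E
```

```text
p [0.5981 0.2127 0.1567] to go [-0.0011 -0.0007 -0.008 ] rot [-0.      0.0017 -0.0003] F [ 0.06  0.56 -0.34] w 0.0596 qv 0.003
```

jog_arm(rows=[[-0.001, -0.0007, -0.0015, 0, 0.002, 0, 0.055], [-0.001, -0.0007, -0.003, 0, 0.002, 0, 0.055], [-0.001, -0.0007, -0.0045, 0, 0.002, 0, 0.055], [-0.001, -0.0007, -0.0058, 0, 0.002, 0, 0.055], [-0.001, -0.0007, -0.006, 0, 0.002, 0, 0.055]])

```text
time: 29.15
tcp_pos: [0.5966, 0.2119, 0.1499]
eef_rot: [0.577, 0.817, -0.001, -0.001]
contact_force: [-0.2, -0.6, 0.2]
gripper_width: 0.0598
```

jog_arm(rows=[[0, 0, -0.0005, 0, 0, 0, 0.055], [0, 0, -0.001, 0, 0, 0, 0.055], [0, 0, -0.0015, 0, 0, 0, 0.055], [0, 0, -0.0015, 0, 0, 0, 0.055], [0, 0, -0.0015, 0, 0, 0, 0.055]])

```text
time: 29.57
tcp_pos: [0.5968, 0.212, 0.1493]
eef_rot: [0.577, 0.817, -0.0, -0.0]
contact_force: [-1.7, 0.1, 5.4]
gripper_width: 0.0602
```

jog_arm(rows=[[0, 0, -0.0003, 0, 0, 0, 0.055], [0, 0, -0.0006, 0, 0, 0, 0.055], [0, 0, -0.001, 0, 0, 0, 0.055], [0, 0, -0.001, 0, 0, 0, 0.055], [0, 0, -0.001, 0, 0, 0, 0.055]])

```text
time: 29.98
tcp_pos: [0.5968, 0.212, 0.1493]
eef_rot: [0.577, 0.817, -0.0, -0.001]
contact_force: [-3.4, -0.9, 10.2]
gripper_width: 0.0598
```

Contact at z 0.1493 with 10 N. Releasing and withdrawing straight up.

jog_arm(rows=[[0, 0, 0.0008, 0, 0, 0, 0.06], [0, 0, 0.001, 0, 0, 0, 0.064], [0, 0, 0.001, 0, 0, 0, 0.068], [0, 0, 0.001, 0, 0, 0, 0.072], [0, 0, 0.001, 0, 0, 0, 0.072]])

```text
time: 30.4
tcp_pos: [0.5967, 0.212, 0.1483]
eef_rot: [0.577, 0.817, -0.001, -0.0]
contact_force: [-0.0, -0.4, 0.5]
gripper_width: 0.072
```

jog_arm(rows=[[0, 0, 0.004, 0, 0, 0, 0.072], [0, 0, 0.015, 0, 0, 0, 0.072], [0, 0, 0.035, 0, 0, 0, 0.072], [0, 0, 0.06, 0, 0, 0, 0.072], [0, 0, 0.085, 0, 0, 0, 0.072]])

```text
time: 30.82
tcp_pos: [0.5966, 0.2117, 0.2351]
eef_rot: [0.577, 0.817, -0.001, -0.0]
contact_force: [0.7, 0.3, 0.4]
gripper_width: 0.0719
```

jog_arm(rows=[[0, 0, 0.004, 0, 0, 0, 0.072], [0, 0, 0.006, 0, 0, 0, 0.072], [0, 0, 0.006, 0, 0, 0, 0.072], [0, 0, 0.006, 0, 0, 0, 0.072], [0, 0, 0.006, 0, 0, 0, 0.072]])

```text
time: 31.23
tcp_pos: [0.5959, 0.2118, 0.2385]
eef_rot: [0.577, 0.817, -0.002, -0.001]
contact_force: [0.6, -0.6, -0.5]
gripper_width: 0.0719
```

```bash
python3 - <<'E'
from h import *
W=cap("wrist","w19");relv([.597,.2125,.1140],.34)
m=cv2.inRange(W["hsv"],np.array([5,55,30]),np.array([28,255,255]));ct=max(cv2.findContours(m[:300],0,1)[0],key=cv2.contourArea)[:,0,:].astype(float)
k=(ct[:,1]<250)&(ct[:,1]>60);print("rim",circ(onz(W,ct[k],.108)))
S=cap("side","s19");cv2.imwrite("pics/s19.png",cv2.resize(S["frame"][70:190,220:380,::-1],(640,480),interpolation=cv2.INTER_CUBIC))
print(W["hsv"][215,316])
E
```

```text
p [0.596  0.2118 0.2385] to go [ 0.001   0.0007 -0.1245] rot [ 0.0013 -0.0034 -0.0005] F [ 0.32  0.46 -1.08] w 0.0721 qv 0.003
rim (array([0.59779497, 0.21301085, 0.08175631]), np.float64(0.00019831966852880452))
[ 20  63 146]
```

View pics/w19.png

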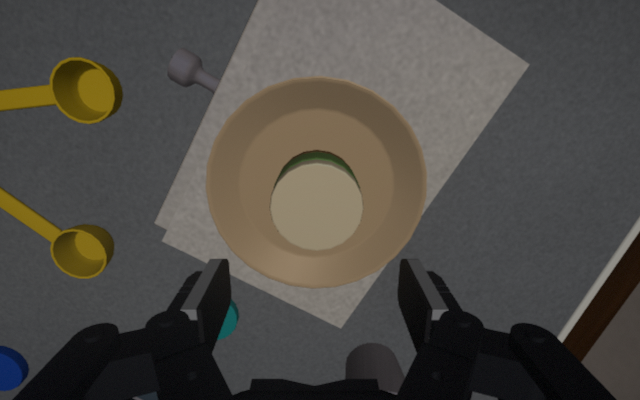

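View pics/s19.png

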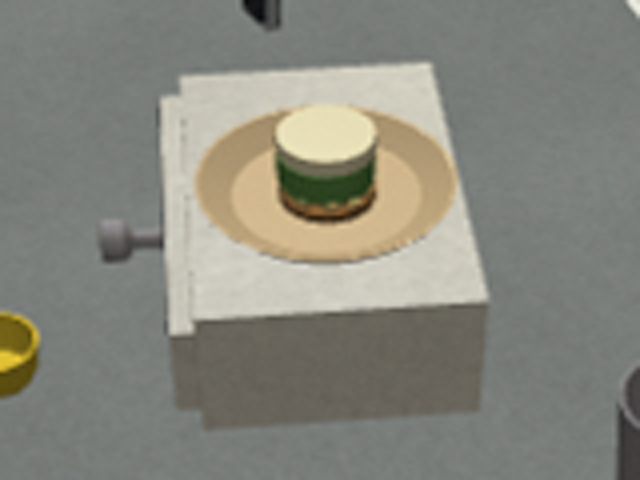

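Both pictures show a straight stack: the cream top is at (317,206) in the wrist view, and the sides line up at x 277..377 in the side crop. A quick check of the cream top's centre, then I hand in.

```bash
python3 - <<'E'
from h import *
W=cap("wrist")
a=mask(W,[15,30,120],[30,80,255],(255,150,375,262),3);print(a["s"],circ(onz(W,a["ct"],.142)))
print(arm.get_obs()["contact_force"]); arm.sign_off()
E
```

```text
[ 269  163   94   88 6386] (array([0.59820357, 0.21246974, 0.03020493]), np.float64(0.00018676169087803064))
[-0.52766109 -0.44113657 -0.17559076]
the job is handed in; nothing more can be done
```

The soap dish is put back together on the saucer and the job is handed in at about 31 s of the 67 s. The hand-in gave no verdict.

**What I did:** I took each piece from the stand with the tool tilted to the slope. Each was lowered onto the stack until it touched with about 8–10 N, then let go: first the bamboo disc, then the green bar, then the cream leftover.

**Last checks:**

| Item | Measured centre (x, y) in m |
|---|---|
| Saucer | (0.5978, 0.2130) |
| Bamboo disc | (0.5980, 0.2134) |
| Green bar | (0.5981, 0.2131) |
| Cream leftover | (0.5982, 0.2125) |

- **Centring:** all four are within about 1 mm of each other, and the wrist camera's reading of the saucer's centre held within about 0.2 mm from before the first set-down to the end.
- **Seating:** the touch heights rose by 16.4 and 18.5 mm between pieces, which fits the piece thicknesses and grip heights. I judged level from the side picture, which shows a straight, flat stack; I did not measure the tilt.
- **Release:** the fingers stood clear well above the stack, and the drawer looked shut.

**Checks that disagreed:**
- My first saucer fix from the scene and side cameras was 1–4 mm off the wrist camera's, so I used a value between the scene and wrist readings.
- One reading of how the cream piece sat in the grip (5.6 mm off) was spoilt because its colour merged with the saucer's. I ignored it, and the final picture shows the piece centred.
- I did not measure the cup, scoops and probe again at the end. The arm felt no unexpected contact.

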